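Decontaminate evidence tubes and pass them to the clean side

TASK

Decontaminate the evidence tubes: push every tube from the reddish sheet down through the sprung flaps into the white hopper, and once all are in and the flaps are shut, wind the black hand wheel clockwise one full turn to its end stop. Then pull the red shutter lug up to its stop and hold it there a moment until all the tubes have run out into the catch tray, and let the shutter close (pull again if a tube stays behind). Finally slide the tray, with the tubes in it, wholly onto the green mat, and leave the torch, the jar and the stamp undisturbed.

Things in the scene. Friction and masses are not known exactly. Their poses are not given: they have to be found in the camera images.
- hopper_mouth (a point): Centre of the square-cornered mouth in the top of the white decontamination hopper, 245 mm above the desk. Axes: x along the long side of the mouth (150 mm inside), y along its short side (112 mm inside), +y towards the exit side (catch tray, red lug), -y towards the grey drive pod, z up. Outer walls 6 mm thick, the hopper body is 162 x 124 mm. Yaw differs from start to start.
- hopper: Fixed white upright box with a grey drive pod (130 x 150 mm, 205 mm high) on its -y side. Origin on the desk below the mouth's centre, axes as at hopper_mouth. Inside, a slick chute slopes 32 degrees down towards +y, to a lip 60 mm above the desk over the tray's near wall; tubes dropped in wait on it behind the shutter. Inside means: tube's centre between the walls, 50 to 225 mm high.
- flap_a (a joint): Amber flap leaf (146 x 53 mm) over the +y half of the mouth. 0 shut (level), grows to 1.4 rad as it swings down about its outer edge. A spring shuts it (0.02 N m shut, 0.04 fully open). A tube laid on the leaves does not open them: push them down 25 to 40 mm with a tube held level along x at the middle of the mouth, and the fingers that hold it; let go there and the tube drops in.
- flap_b (a joint): The same leaf over the -y half of the mouth (orange rims of both leaves meet at the middle).
- wheel (a joint): Black hand wheel (112 mm across) lying flat on top of the drive pod, upright axis; value in rad grows as it turns clockwise seen from above. Starts at 0 to 0.3, its end stop is at 6.7 (6.5 or more counts as fully wound). It stays where it is left (friction about 0.06 N m).
- wheel_centre (a point): Point on the hand wheel's axis on its upper face, 224 mm above the desk.
- wheel_pin (a point): The wheel's yellow upright crank pin: an 18 mm thick, 46 mm high free-spinning sleeve, 42 mm off the wheel's axis, from 225 to 271 mm above the desk. The point is on the pin's axis, 248 mm above the desk, and goes round with the wheel.
- shutter (a joint): Sprung steel shutter on the hopper's +y side that holds the tubes back; in m, 0 down (shut), grows as it is pulled straight up, to its stop at 0.100 (0.095 or more counts as at its stop). The spring pulls it down with about 4 N when shut, 8 N at the stop, and shuts it again by itself when let go.
- pull_lug (a point): Centre of the grip length of the shutter's red pull lug, a bar 18 mm wide (along the hopper's x), 26 mm high, standing 56 mm out along the hopper's +y; this point is 103 mm from the mouth's centre along +y and, with the shutter down, 223 mm above the desk (lug from 210 to 236 mm). It moves with the shutter.
- tray: Loose grey catch tray, 180 (x) x 160 (y) mm, 0.4 kg, 5 mm walls 65 mm high (-y wall, at the hopper, 50 mm). Slick inner floor slopes 10 degrees, from 30 mm at -y to 5 mm at +y. Origin at its underside's centre. Starts under the chute lip on the hopper's +y side, axes along the hopper's. In the tray means: tube's centre within 67 mm of the tray's along y, between the walls, below 85 mm.
- tray_handle (a point): Centre of the tray's blue handle bar: 80 mm along the tray's x, 14 mm thick along y, 40 to 64 mm above the desk, joined to the +y wall by two arms; the point is 128 mm from the tray's centre along +y and 52 mm above the desk. 41 mm free between bar and wall.
- clean_mat: Flat green rectangle on the desk, 250 (x) x 230 (y) mm, about 1 mm thick, nothing to catch on; origin at its centre. The tray's long side goes along its x.
- tube_1: Clear evidence swab tube with two square orange caps, lying on the reddish sheet at the start (one of up to four alike, some may be absent). 120 mm long along its x; round body 26 mm thick and 76 mm long in the middle, caps 22 mm long and 30 mm square. Origin at its centre, 15 mm above what it lies on. About 60 g.
- tube_2: Clear evidence swab tube with two square orange caps, lying on the reddish sheet at the start (one of up to four alike, some may be absent). 120 mm long along its x; round body 26 mm thick and 76 mm long in the middle, caps 22 mm long and 30 mm square. Origin at its centre, 15 mm above what it lies on. About 60 g.
- tube_3: Clear evidence swab tube with two square orange caps, lying on the reddish sheet at the start (one of up to four alike, some may be absent). 120 mm long along its x; round body 26 mm thick and 76 mm long in the middle, caps 22 mm long and 30 mm square. Origin at its centre, 15 mm above what it lies on. About 60 g.
- tube_4: Clear evidence swab tube with two square orange caps, lying on the reddish sheet at the start (one of up to four alike, some may be absent). 120 mm long along its x; round body 26 mm thick and 76 mm long in the middle, caps 22 mm long and 30 mm square. Origin at its centre, 15 mm above what it lies on. About 60 g.
- torch: Bystander: black torch standing on its 48 mm head, 145 mm high. Origin at the centre of its underside.
- jar: Bystander: dark jar, 60 mm across, 75 mm high. Origin at the centre of its underside.
- stamp: Bystander: red and black hand stamp, 50 x 35 x 65 mm. Origin at the centre of its underside.
Not all that is in view belongs to the job. What is shaped like the tube_1 but blue is not meant. Leave any purple look-alike of the tube_4 alone.

How it is judged:
By the outcome, as a careful person would: the job done as asked, in the order asked, and still so for the second after the job is handed in, with the robot touching nothing.
Of tube_1, tube_2, tube_3, tube_4 only 2 to 4 are there at a start; the rules pass over those that are not, and their reading is None.
At some moment in a run one of tube_1, tube_2, tube_3, tube_4 may be knocked a few centimetres aside while the robot is not near it.
Once in a run the grip may slacken for a moment while it holds something.
It also fails if it takes over 210 s, if anything falls off the work surface, if the arm or the gripper's body presses on something with over 40 N, if the wrist force passes 120 N, or if a joint passes its speed limit or range.

ROBOT

A 6-joint arm with a two-finger parallel gripper is mounted at the origin on the work surface. World frame = base frame: x ahead of the robot, y to its left, z up, the work surface at z = 0. Lengths are in m, angles in rad, forces in N, time in s.
With the tool pointing down it reaches from about 0.35 to 0.775 m from the base axis. Payload 7.3 kg.
Tool frame: the origin (TCP) lies on the front face of the gripper's body, between the roots of the fingers; the fingertips stand 66 mm ahead of it and the grasp point (between the pads) lies 47 mm ahead of it; z points along the fingers, y is the direction in which the jaws open and shut (so a half turn about z gives the same grasp; the last joint's range is limited). The gripper opens to 92 mm and grips with 3 to 60 N. Pads are 19 mm wide; open, the fingers measure 130 mm over their backs; the gripper's body (75 mm by 190 mm) begins 47 mm behind the grasp point.
Start: joints at [1.058, 0.342, 1.524, -0, 1.275, -0.146], TCP at [0.188, 0.49, 0.292] pointing down, gripper open.
Joint ranges: [-2.53, 2.53], [-0.77, 2.02], [0.04, 2.7], [-1, 4.14], [0.28, 2.66], [-3.11, 3.11]. Speed limits (rad/s): [2.57, 2.57, 3.14, 3.14, 3.14, 3.14].

INTERFACE

Orientations are given as [roll, pitch, yaw] about the fixed x, y, z axes, in that order (R = Rz(yaw) Ry(pitch) Rx(roll)).
In Python, from cell import observe, read_camera, hand_in, search_frame, tip_of gives the robot as it stands. The module is installed in compiled form; this text tells all that it offers.
- The arm moves only by the tool apply_moves, never from a script. Its argument "motion" is a list of rows, each an object with "offset": the shift along the tool's x, y, z in mm, a list of three; "rotation": the turn, a rotation vector about the tool's x, y, z in rad, a list of three. In form: [{"offset": [x, y, z], "rotation": [rx, ry, rz]}, ...]. A call has 1 to 12 rows; each row shifts and turns the pose as measured when the row begins, along the tool's axes as they then stand; what a row does not reach is not made up. A row lasts 1/12 s, in which the tool goes at most 41.7 mm and 7.16 degrees, less where a joint would pass 70% of its speed; a pose out of reach is approached as far as the arm can. A call with a gripper value outside its range is refused whole. "grip" is the closure, from 0 (fully open) to 1 (shut), set as the call begins (left out, the last holds). The fingers move at their own pace and stop on an object; "grip_force" is the grip in N (left out, the last holds). Time passes only in rows, so rows that do not move let the fingers close. It gives the time, the measured TCP pose, the force and the opening at its end, in the units of the state.
- observe(): the state, without advancing time (a new reading comes with each control period).
- read_camera(name): name is "side" or "top"; returns a dict with "img" (384x512x3 uint8, red, green, blue), "camera_matrix" (3x3 intrinsics, pixels), "D" ([k1, k2, p1, p2, k3] as OpenCV has them; the pictures are not rectified), "R" (3x3) and "t" (3): a world point X has camera coordinates R X + t. Camera axes: x right, y down, z forward; pixel columns grow to the right and rows downward; lengths in m; the calibration is good to about 2 mm. A picture is of the moment at which its call begins. There is no depth.
- hand_in(): hands the job in, once; it reports no verdict.
Trained networks look in a picture, given as the dict that the camera call returned (one of the last four; its "shot" number tells which), for a name from the list of things; names that differ only in an ending like _2 or _b are one class to them, and where a whole thing is asked for, a point or a joint stands for the part that bears it (a point fixed in the world has none). Each returns a list of dicts, best first, with "score" (0 to 1); they miss things now and then, are a little off and sometimes report something else, mostly with a low value. They report only what shows in the picture. A call takes as long as a camera call. They do not tell look-alikes from the thing itself.
- search_frame(query, picture): "location" ([x, y, z] in m, in world coordinates, good to about 4 mm: the middle of the surface that is visible of it).
- tip_of(query, picture): "location" ([x, y, z] in m, in world coordinates, good to about 4 mm: a listed point, or the origin of a listed thing).
The state is a dict: "time": time; "qpos": joint angles; "qvel": joint speeds; "joint_efforts": joint torques, N m; "tool_pos": TCP position; "tool_rot": TCP orientation; "contact_force": force on the tool from outside, world axes, zero at the start; "torque": the same for the moment, N m; "opening": finger opening in m.
Only numpy, scipy, OpenCV 4.12 (cv2) and the standard library are available. Lean on these libraries where they do the work, as an engineer would, in place of code of your own. Each camera call takes 0.05 s, during which the arm holds its last target.

## Working session

There is one attempt and no reset: what is moved stays moved. The work goes in short steps, Python scripts to look and compute and a tool call to move; the robot and the scene stay as the last step left them, time stands still between calls to the robot, and variables do not carry over. Pictures are saved under pics/ and viewed, and the job is handed in when it is done.

Besides the shell and the picture viewer there is one more tool, called after "Call:" by a JSON object that holds its "api" and its "payload". apply_moves: Moves the arm, as the interface text tells. Its arguments: {"type":"object","properties":{"motion":{"type":"array"},"grip":{"type":"number"},"grip_force":{"type":"number"}},"required":["motion"]}

```bash
ls; mkdir -p pics; cat > h.py <<'E'
import numpy as np, cv2
from cell import observe, read_camera, hand_in, search_frame, tip_of
def save(p,name,crop=None,scale=1):
    im=p["img"][:,:,::-1]
    if crop: im=im[crop[1]:crop[3],crop[0]:crop[2]]
    if scale!=1: im=cv2.resize(im,None,fx=scale,fy=scale,interpolation=cv2.INTER_CUBIC)
    cv2.imwrite("pics/"+name,im)
def px(p,X):
    rv,_=cv2.Rodrigues(np.array(p["R"])); q,_=cv2.projectPoints(np.array(X,float).reshape(-1,3),rv,np.array(p["t"],float),np.array(p["camera_matrix"]),np.array(p["D"],float)); return q[:,0]
def ray(p,uv,z):
    n=cv2.undistortPoints(np.array(uv,float).reshape(-1,1,2),np.array(p["camera_matrix"]),np.array(p["D"],float))[:,0]
    R=np.array(p["R"]);t=np.array(p["t"]);C=-R.T@t
    d=np.c_[n,np.ones(len(n))]@R
    s=(z-C[2])/d[:,2]
    return C+s[:,None]*d
E
python3 - <<'E'
from h import *
s=observe(); print(s["time"],s["tool_pos"],s["tool_rot"],s["opening"])
for n in ("top","side"):
    p=read_camera(n); save(p,n+"0.png",scale=1.5)
    for q in ["hopper_mouth","hopper","wheel_centre","wheel_pin","pull_lug","tray","tray_handle","clean_mat","tube_1","torch","jar","stamp"]:
        for r in tip_of(q,p)[:7]:
            print(n,q,round(r["score"],2),np.round(r["location"],3),px(p,r["location"])[0].round())
E
```

```text
pics
0.0 [0.18808211 0.48981331 0.29153178] [-3.14001062e+00 -2.42050166e-04  2.77487027e+00] 0.09181818786043422
top hopper_mouth 0.6 [ 0.514 -0.179  0.246] [350. 196.]
top hopper 0.97 [ 0.511 -0.18  -0.002] [334. 203.]
top hopper 0.38 [0.526 0.095 0.047] [263. 199.]
top wheel_centre 0.89 [ 0.507 -0.332  0.226] [397. 198.]
top wheel_pin 0.71 [0.393 0.403 0.015] [181. 236.]
top wheel_pin 0.68 [0.714 0.13  0.001] [253. 152.]
top wheel_pin 0.56 [ 0.462 -0.32   0.243] [396. 212.]
top pull_lug 0.71 [ 0.518 -0.075  0.222] [316. 196.]
top tray 0.96 [ 0.52  -0.032 -0.001] [296. 202.]
top tray_handle 0.8 [0.523 0.093 0.051] [263. 200.]
top tray_handle 0.21 [0.546 0.328 0.016] [201. 195.]
top clean_mat 0.97 [ 0.473  0.131 -0.004] [253. 214.]
top tube_1 0.79 [0.318 0.564 0.014] [138. 256.]
top tube_1 0.76 [ 0.85  -0.052  0.016] [299. 117.]
top tube_1 0.69 [0.198 0.361 0.016] [191. 288.]
top tube_1 0.53 [0.545 0.328 0.013] [201. 196.]
top torch 0.72 [ 0.719 -0.007 -0.006] [288. 151.]
top jar 0.55 [ 0.714  0.13  -0.   ] [253. 152.]
top stamp 0.54 [ 0.756  0.274 -0.003] [216. 142.]
top stamp 0.38
[... 514 characters left out ...]
5. 214.]
side clean_mat 0.85 [ 0.479  0.127 -0.002] [239. 224.]
side tube_1 0.85 [0.392 0.403 0.015] [182. 179.]
side tube_1 0.84 [0.195 0.364 0.016] [133. 206.]
side tube_1 0.73 [0.526 0.418 0.017] [214. 164.]
side tube_1 0.59 [ 0.855 -0.058  0.016] [364. 214.]
side tube_1 0.52 [0.718 0.131 0.001] [298. 196.]
side tube_1 0.51 [0.322 0.558 0.012] [149. 162.]
side tube_1 0.49 [0.549 0.325 0.012] [230. 178.]
side torch 0.83 [ 0.717 -0.011  0.003] [322. 223.]
side jar 0.63 [0.718 0.127 0.001] [299. 197.]
side jar 0.47 [0.546 0.323 0.015] [230. 178.]
side jar 0.44 [ 0.52  -0.081  0.224] [284. 215.]
side stamp 0.71 [ 0.756  0.274 -0.   ] [286. 169.]
side stamp 0.15 [0.547 0.326 0.011] [230. 178.]
```

View pics/top0.png

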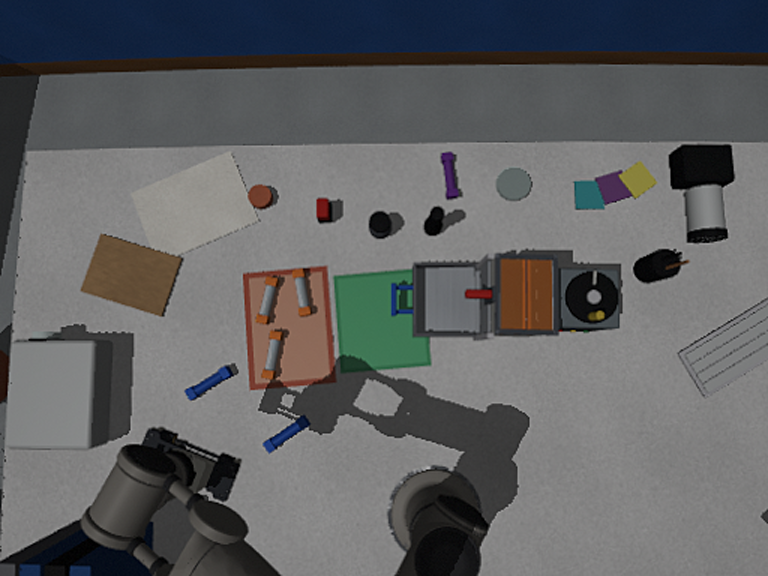

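View pics/side0.png

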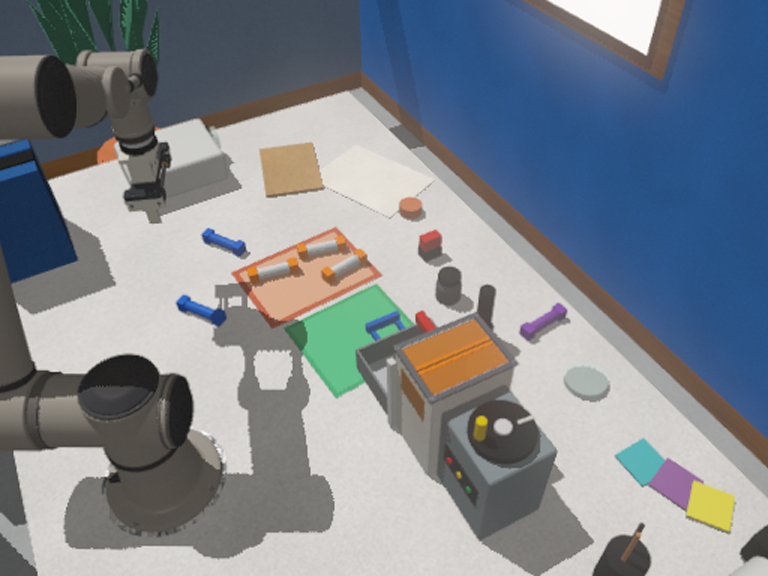

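Top picture (750-px scale): three clear tubes with orange caps lie on the reddish sheet, at (268,300), (303,292) and (273,355), and these are the ones meant. The blue pair at (210,381) and (286,434) and the purple one at (450,175) are look-alikes, so I leave them. I'll enlarge that area and measure the caps.

```bash
cat >> h.py <<'E'
def caps(p,z=0.03,box=None,amin=8):
    im=p["img"]; h=cv2.cvtColor(im,cv2.COLOR_RGB2HSV)
    m=((h[...,0]>=8)&(h[...,0]<=18)&(h[...,1]>165)&(h[...,2]>120)).astype(np.uint8)
    if box:
        mm=np.zeros_like(m); mm[box[1]:box[3],box[0]:box[2]]=1; m&=mm
    n,l,st,c=cv2.connectedComponentsWithStats(m)
    out=[]
    for i in range(1,n):
        if st[i,4]>=amin: out.append((c[i].round(1),int(st[i,4]),ray(p,c[i],z)[0].round(4)))
    return out
E
python3 - <<'E'
from h import *
p=read_camera("top"); save(p,"crop0.png",(150,165,300,300),5)
for c in caps(p,0.025,(150,165,235,262)): print(*c)
p2=read_camera("side"); save(p2,"crop1.png",(110,130,280,230),4)
for c in caps(p2,0.02,(140,140,270,220)): print(*c)
h=cv2.cvtColor(p["img"],cv2.COLOR_RGB2HSV)
for r in search_frame("tube_1",p)[:7]: print(r["score"],r["location"])
print([k for k in p])
E
```

```text
[198.1 181.6] 34 [0.5967 0.3388 0.025 ]
[180.  186.9] 32 [0.577  0.4076 0.025 ]
[202.3 207.2] 33 [0.4992 0.3217 0.025 ]
[173.9 212.4] 34 [0.4805 0.4292 0.025 ]
[183.1 223.1] 36 [0.4399 0.3938 0.025 ]
[177.8 249.2] 38 [0.3431 0.412  0.025 ]
[226.7 159.6] 21 [0.578  0.4117 0.02  ]
[200.5 164.7] 27 [0.4807 0.4354 0.02  ]
[239.4 168.4] 20 [0.5968 0.3444 0.02  ]
[194.5 174.3] 27 [0.4404 0.3988 0.02  ]
[168.2 182.4] 53 [0.3413 0.4076 0.02  ]
[217.8 180.7] 29 [0.4994 0.3261 0.02  ]
0.79 [0.3941, 0.3958, 0.0254]
0.7 [0.5465, 0.3252, 0.0319]
0.68 [0.3195, 0.5599, 0.0288]
0.67 [0.5276, 0.4132, 0.0301]
0.58 [0.8467, -0.0482, 0.0285]
['img', 'camera_matrix', 'D', 'R', 't', 'shot']
```

View pics/crop0.png

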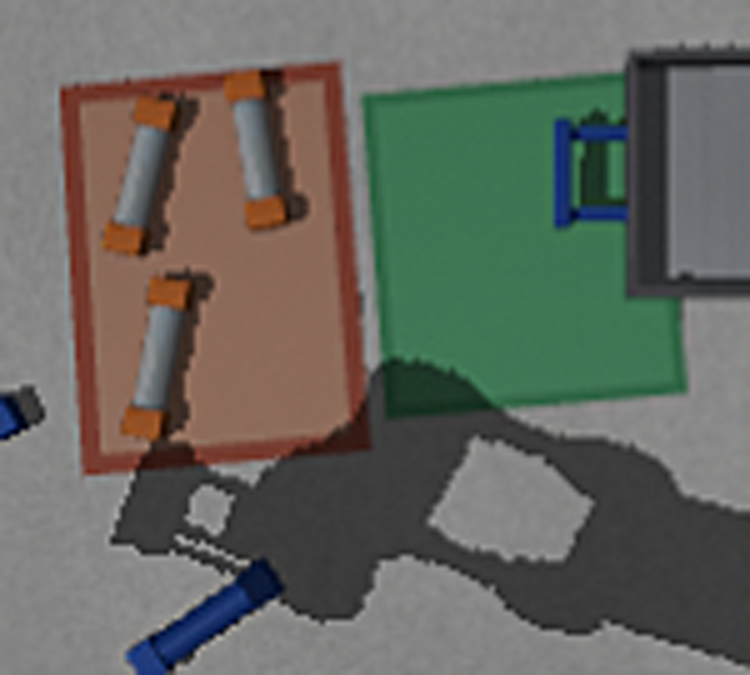

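View pics/crop1.png

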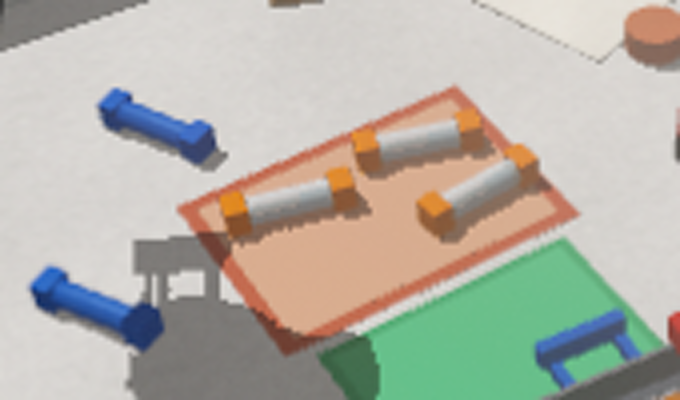

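```bash
cat >> h.py <<'E'
from scipy.spatial.transform import Rotation as Ro
import json,sys
def plan(pos,psi,n=None,start=None,z=None):
    """rows from measured pose to TCP pos, tool down with yaw psi"""
    if start is None:
        s=observe(); P=np.array(s["tool_pos"]); R=Ro.from_euler("xyz",s["tool_rot"])
    else: P=np.array(start[0]); R=Ro.from_euler("xyz",[np.pi,0,start[1]])
    G=Ro.from_euler("xyz",[np.pi,0,psi]); pos=np.array(pos)
    rv=(R.inv()*G).as_rotvec(); d=pos-P
    k=max(1,int(np.ceil(np.linalg.norm(d)/0.040)),int(np.ceil(np.linalg.norm(rv)/0.12)))
    if n: k=max(n,k)
    rows=[]
    for i in range(k):
        Ri=R*Ro.from_rotvec(rv*i/k)
        rows.append({"offset":[float(v) for v in (Ri.inv().apply(d/k)*1000).round(1)],"rotation":[float(v) for v in (rv/k).round(3)]})
    print(k,"rows"); print(json.dumps(rows))
def st():
    s=observe(); print("t",round(s["time"],2),"P",np.round(s["tool_pos"],4),"rot",np.round(s["tool_rot"],3),"F",np.round(s["contact_force"],1),"op",round(s["opening"],4))
E
python3 - <<'E'
from h import *
plan([0.391,0.403,0.12],2.987)
E
```

```text
7 rows
[{"offset": [-31.5, -1.2, 24.6], "rotation": [0.0, 0.0, -0.03]}, {"offset": [-31.4, -2.2, 24.6], "rotation": [0.0, 0.0, -0.03]}, {"offset": [-31.4, -3.1, 24.6], "rotation": [0.0, 0.0, -0.03]}, {"offset": [-31.3, -4.1, 24.6], "rotation": [0.0, 0.0, -0.03]}, {"offset": [-31.1, -5.0, 24.6], "rotation": [0.0, 0.0, -0.03]}, {"offset": [-31.0, -6.0, 24.6], "rotation": [0.0, 0.0, -0.03]}, {"offset": [-30.8, -6.9, 24.6], "rotation": [0.0, 0.0, -0.03]}]
```

Call:
{"api": "apply_moves", "payload": {"motion": [{"offset": [-31.5,-1,24.5],"rotation": [0,0,-0.03]},{"offset": [-31.5,-2,24.5],"rotation": [0,0,-0.03]},{"offset": [-31.5,-3,24.5],"rotation": [0,0,-0.03]},{"offset": [-31,-4,24.5],"rotation": [0,0,-0.03]},{"offset": [-31,-5,24.5],"rotation": [0,0,-0.03]},{"offset": [-31,-6,24.5],"rotation": [0,0,-0.03]},{"offset": [-31,-7,24.5],"rotation": [0,0,-0.03]},{"offset": [0,0,0],"rotation": [0,0,0]}], "grip": 0.4, "grip_force": 25}}

```text
time: 2.12
tool_pos: [0.3996, 0.4055, 0.1172]
tool_rot: [3.129, 0.004, 3.003]
contact_force: [-0.4, -1.3, -0.1]
opening: 0.0558
```

```bash
python3 - <<'E'
from h import *
st()
p=read_camera("top"); save(p,"a1.png",(140,160,290,300),4)
p2=read_camera("side"); save(p2,"a2.png",(90,80,280,230),4)
for c in caps(p2,0.02,(140,140,270,220)): print(*c)
plan([0.391,0.403,0.070],2.987)
E
```

```text
t 2.12 P [0.3996 0.4055 0.1172] rot [3.129 0.004 3.003] F [-0.4 -1.3 -0.1] op 0.0558
[226.6 159.5] 23 [0.5782 0.4125 0.02  ]
[201.2 164.2] 20 [0.4842 0.4362 0.02  ]
[239.4 168.4] 20 [0.5968 0.3444 0.02  ]
[168.2 182.1] 50 [0.3418 0.4087 0.02  ]
[217.8 180.8] 32 [0.4993 0.3253 0.02  ]
2 rows
[{"offset": [2.7, -3.2, 25.2], "rotation": [0.008, 0.002, 0.008]}, {"offset": [2.6, -3.0, 25.3], "rotation": [0.008, 0.002, 0.008]}]
```

View pics/a2.png

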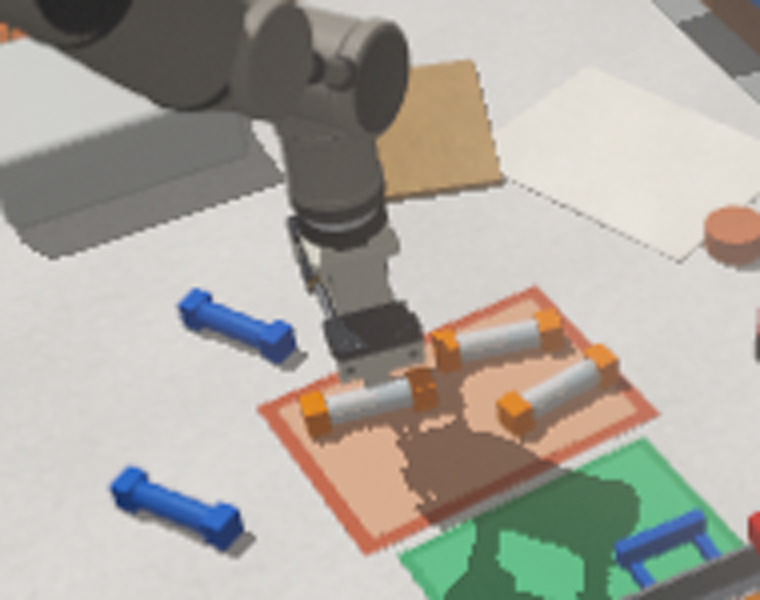

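Call:
{"api": "apply_moves", "payload": {"motion": [{"offset": [5,-6,20],"rotation": [0.015,0.004,0.016]},{"offset": [0,0,0],"rotation": [0,0,0]}]}}

```text
time: 2.38
tool_pos: [0.3907, 0.4042, 0.1022]
tool_rot: [3.139, 0.002, 2.985]
contact_force: [-0.8, -1.2, -0.6]
opening: 0.0549
```

```bash
python3 - <<'E'
from h import *
st()
plan([0.391,0.403,0.070],2.987)
E
```

```text
t 2.38 P [0.3907 0.4042 0.1022] rot [3.139e+00 2.000e-03 2.985e+00] F [-0.8 -1.2 -0.6] op 0.0549
1 rows
[{"offset": [-0.5, -1.2, 32.2], "rotation": [0.003, 0.002, -0.002]}]
```

The gripper is above the lower-left tube, over its body between the caps at (315,412) and (425,385). I go down and grip.

Call:
{"api": "apply_moves", "payload": {"motion": [{"offset": [0,-1,16],"rotation": [0,0,0]},{"offset": [0,0,16],"rotation": [0,0,0]},{"offset": [0,0,0],"rotation": [0,0,0]}]}}

```text
time: 2.63
tool_pos: [0.3895, 0.4076, 0.0752]
tool_rot: [3.131, 0.007, 2.99]
contact_force: [0.7, -0.1, 0.6]
opening: 0.0551
```

```bash
python3 - <<'E'
from h import *
st()
plan([0.391,0.403,0.070],2.987)
E
```

```text
t 2.63 P [0.3895 0.4076 0.0752] rot [3.131 0.007 2.99 ] F [ 0.7 -0.1  0.6] op 0.0551
1 rows
[{"offset": [-2.1, -4.4, 5.2], "rotation": [0.01, 0.007, 0.003]}]
```

Call:
{"api": "apply_moves", "payload": {"motion": [{"offset": [-2,-4,6],"rotation": [0.01,0.007,0]},{"offset": [0,0,0],"rotation": [0,0,0]}]}}

```text
time: 2.8
tool_pos: [0.3903, 0.4052, 0.072]
tool_rot: [3.139, 0.002, 2.993]
contact_force: [0.0, 0.4, -0.2]
opening: 0.055
```

Call:
{"api": "apply_moves", "payload": {"motion": [{"offset": [0,0,0],"rotation": [0,0,0]},{"offset": [0,0,0],"rotation": [0,0,0]},{"offset": [0,0,0],"rotation": [0,0,0]},{"offset": [0,0,0],"rotation": [0,0,0]},{"offset": [0,0,0],"rotation": [0,0,0]},{"offset": [0,0,0],"rotation": [0,0,0]}], "grip": 1}}

```text
time: 3.3
tool_pos: [0.3914, 0.4071, 0.0765]
tool_rot: [3.134, 0.007, 2.994]
contact_force: [0.1, -0.4, -1.4]
opening: 0.0255
```

```bash
python3 - <<'E'
from h import *
st()
s=observe();P=np.array(s["tool_pos"])
plan([P[0],P[1],0.33],3.0)
plan([0.514,-0.178,0.33],3.105,start=([P[0],P[1],0.33],3.0))
E
```

```text
t 3.3 P [0.3914 0.4071 0.0765] rot [3.134 0.007 2.994] F [ 0.1 -0.4 -1.4] op 0.0255
7 rows
[{"offset": [-0.2, 0.3, -36.2], "rotation": [0.001, 0.001, -0.001]}, {"offset": [-0.2, 0.2, -36.2], "rotation": [0.001, 0.001, -0.001]}, {"offset": [-0.2, 0.2, -36.2], "rotation": [0.001, 0.001, -0.001]}, {"offset": [-0.1, 0.2, -36.2], "rotation": [0.001, 0.001, -0.001]}, {"offset": [-0.1, 0.1, -36.2], "rotation": [0.001, 0.001, -0.001]}, {"offset": [-0.1, 0.1, -36.2], "rotation": [0.001, 0.001, -0.001]}, {"offset": [-0.0, 0.0, -36.2], "rotation": [0.001, 0.001, -0.001]}]
15 rows
[{"offset": [-13.6, -37.5, -0.0], "rotation": [0.0, 0.0, -0.007]}, {"offset": [-13.3, -37.6, -0.0], "rotation": [0.0, 0.0, -0.007]}, {"offset": [-13.1, -37.6, -0.0], "rotation": [0.0, 0.0, -0.007]}, {"offset": [-12.8, -37.7, -0.0], "rotation": [0.0, 0.0, -0.007]}, {"offset": [-12.5, -37.8, -0.0], "rotation": [0.0, 0.0, -0.007]}, {"offset": [-12.3, -37.9, -0.0], "rotation": [0.0, 0.0, -0.007]}, {"offset": [-12.0, -38.0, -0.0], "rotation": [0.0, 0.0, -0.007]}, {"offset": [-11.7, -38.1, -0.0], "rotation": [0.0, 0.0, -0.007]}, {"offset": [-11.5, -38.2, -0.0], "rotation": [0.0, 0.0, -0.007]}, {"offset": [-11.2, -38.2, -0.0], "rotation": [0.0, 0.0, -0.007]}, {"offset": [-10.9, -38.3, -0.0], "rotation": [0.0, 0.0, -0.007]}, {"offset": [-10.7, -38.4, -0.0], "rotation": [0.0, 0.0, -0.007]}, {"offset": [-10.4, -38.5, -0.0], "rotation": [0.0, 0.0, -0.007]}, {"offset": [-10.1, -38.5, -0.0], "rotation": [0.0, 0.0, -0.007]}, {"offset": [-9.9, -38.6, -0.0], "rotation": [0.0, 0.0, -0.007]}]
```

Call:
{"api": "apply_moves", "payload": {"motion": [{"offset": [0,0,-20],"rotation": [0,0,0]},{"offset": [0,0,-37],"rotation": [0,0,0]},{"offset": [0,0,-37],"rotation": [0,0,0]},{"offset": [0,0,-37],"rotation": [0,0,0]},{"offset": [0,0,-37],"rotation": [0,0,0]},{"offset": [0,0,-37],"rotation": [0,0,0]},{"offset": [0,0,-37],"rotation": [0,0,0]},{"offset": [0,0,-37],"rotation": [0,0,0]},{"offset": [0,0,-10],"rotation": [0,0,0]},{"offset": [0,0,0],"rotation": [0,0,0]}]}}

```text
time: 4.13
tool_pos: [0.3882, 0.4037, 0.377]
tool_rot: [3.14, 0.0, 2.993]
contact_force: [0.7, 0.7, -1.5]
opening: 0.0253
```

```bash
python3 - <<'E'
from h import *
st()
plan([0.514,-0.178,0.36],3.105)
E
```

```text
t 4.13 P [0.3882 0.4037 0.377 ] rot [3.14  0.    2.993] F [ 0.7  0.7 -1.5] op 0.0253
15 rows
[{"offset": [-14.0, -37.1, 1.1], "rotation": [0.0, 0.0, -0.007]}, {"offset": [-13.8, -37.2, 1.1], "rotation": [0.0, 0.0, -0.007]}, {"offset": [-13.5, -37.3, 1.1], "rotation": [0.0, 0.0, -0.007]}, {"offset": [-13.2, -37.4, 1.1], "rotation": [0.0, 0.0, -0.007]}, {"offset": [-12.9, -37.5, 1.1], "rotation": [0.0, 0.0, -0.007]}, {"offset": [-12.6, -37.6, 1.1], "rotation": [0.0, 0.0, -0.007]}, {"offset": [-12.4, -37.7, 1.1], "rotation": [0.0, 0.0, -0.007]}, {"offset": [-12.1, -37.8, 1.1], "rotation": [0.0, 0.0, -0.007]}, {"offset": [-11.8, -37.9, 1.1], "rotation": [0.0, 0.0, -0.007]}, {"offset": [-11.5, -38.0, 1.1], "rotation": [0.0, 0.0, -0.007]}, {"offset": [-11.2, -38.1, 1.1], "rotation": [0.0, 0.0, -0.007]}, {"offset": [-10.9, -38.1, 1.1], "rotation": [0.0, 0.0, -0.007]}, {"offset": [-10.7, -38.2, 1.1], "rotation": [0.0, 0.0, -0.007]}, {"offset": [-10.4, -38.3, 1.1], "rotation": [0.0, 0.0, -0.007]}, {"offset": [-10.1, -38.4, 1.1], "rotation": [0.0, 0.0, -0.007]}]
```

Call:
{"api": "apply_moves", "payload": {"motion": [{"offset": [-14,-37,0],"rotation": [0,0,-0.009]},{"offset": [-14,-37,0],"rotation": [0,0,-0.009]},{"offset": [-13.5,-37,0],"rotation": [0,0,-0.009]},{"offset": [-13,-37.5,0],"rotation": [0,0,-0.009]},{"offset": [-13,-37.5,0],"rotation": [0,0,-0.009]},{"offset": [-12.5,-37.5,0],"rotation": [0,0,-0.009]},{"offset": [-12.5,-37.5,0],"rotation": [0,0,-0.009]},{"offset": [-12,-38,0],"rotation": [0,0,-0.009]},{"offset": [-12,-38,0],"rotation": [0,0,-0.009]},{"offset": [-11.5,-38,0],"rotation": [0,0,-0.009]},{"offset": [-11,-38,0],"rotation": [0,0,-0.009]},{"offset": [-11,-38,0],"rotation": [0,0,-0.009]}]}}

```text
time: 5.13
tool_pos: [0.4923, -0.0727, 0.3597]
tool_rot: [3.138, -0.019, 3.119]
contact_force: [0.6, 0.1, 0.3]
opening: 0.0257
```

```bash
python3 - <<'E'
from h import *
st()
plan([0.514,-0.178,0.36],3.105)
E
```

```text
t 5.13 P [ 0.4923 -0.0727  0.3597] rot [ 3.138 -0.019  3.119] F [0.6 0.1 0.3] op 0.0257
3 rows
[{"offset": [-8.0, -34.9, -0.4], "rotation": [0.001, -0.006, 0.005]}, {"offset": [-8.2, -34.9, -0.3], "rotation": [0.001, -0.006, 0.005]}, {"offset": [-8.3, -34.8, -0.2], "rotation": [0.001, -0.006, 0.005]}]
```

Call:
{"api": "apply_moves", "payload": {"motion": [{"offset": [-8,-33,0],"rotation": [0,-0.006,0.005]},{"offset": [-8,-33,0],"rotation": [0,-0.006,0.005]},{"offset": [-6,-30,0],"rotation": [0,-0.006,0.005]},{"offset": [0,0,0],"rotation": [0,0,0]},{"offset": [0,0,0],"rotation": [0,0,0]}]}}

```text
time: 5.55
tool_pos: [0.5103, -0.1823, 0.3492]
tool_rot: [3.135, -0.013, 3.094]
contact_force: [0.1, 0.5, -1.1]
opening: 0.0256
```

```bash
python3 - <<'E'
from h import *
st()
p=read_camera("top"); save(p,"b1.png",(270,130,420,260),4)
p2=read_camera("side"); save(p2,"b2.png",(200,120,400,320),3)
plan([0.514,-0.178,0.31],3.105)
E
```

```text
t 5.55 P [ 0.5103 -0.1823  0.3492] rot [ 3.135 -0.013  3.094] F [ 0.1  0.5 -1.1] op 0.0256
1 rows
[{"offset": [-4.1, 2.9, 39.6], "rotation": [0.007, -0.013, -0.009]}]
```

View pics/b2.png

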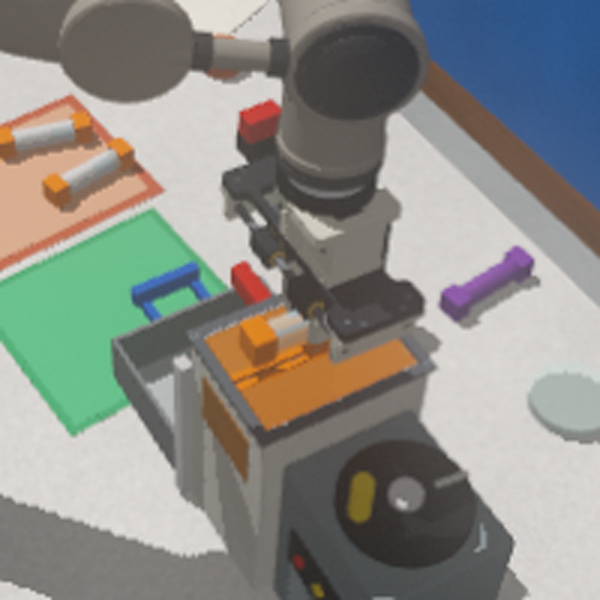

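View pics/b1.png

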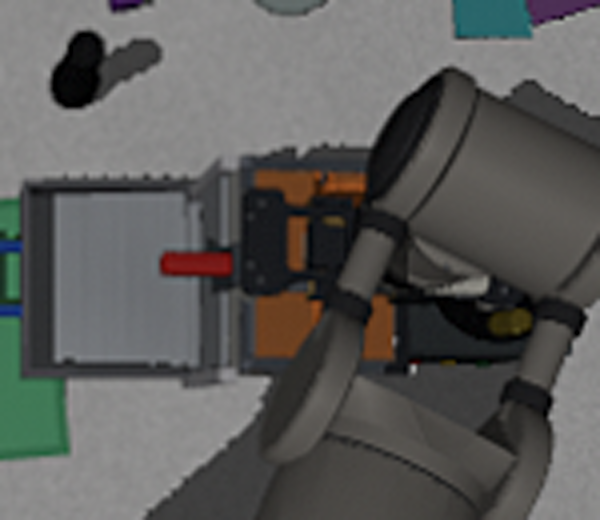

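```bash
python3 - <<'E'
from h import *
p=read_camera("top"); p2=read_camera("side"); st()
print(ray(p,[355.5,175.7],0.30), ray(p2,[200+260/3,120+338/3],0.2875))
plan([0.515,-0.179,0.315],3.105)
E
```

```text
t 5.75 P [ 0.5106 -0.18    0.3508] rot [ 3.136 -0.011  3.098] F [-0.6  0.  -0.5] op 0.0256
[[ 0.56809774 -0.18235641  0.3       ]] [[ 0.4638078  -0.17871091  0.2875    ]]
1 rows
[{"offset": [-4.7, 1.0, 35.8], "rotation": [0.006, -0.011, -0.007]}]
```

Call:
{"api": "apply_moves", "payload": {"motion": [{"offset": [-2,1,18],"rotation": [0.006,-0.011,-0.007]},{"offset": [0,0,18],"rotation": [0,0,0]},{"offset": [0,0,14],"rotation": [0,0,0]},{"offset": [0,0,0],"rotation": [0,0,0]}]}}

```text
time: 6.08
tool_pos: [0.5134, -0.1736, 0.3019]
tool_rot: [-3.14, 0.006, 3.113]
contact_force: [-0.6, 0.1, -1.5]
opening: 0.0253
```

```bash
python3 - <<'E'
from h import *
st()
plan([0.512,-0.179,0.27],3.105)
E
```

```text
t 6.08 P [ 0.5134 -0.1736  0.3019] rot [-3.14   0.006  3.113] F [-0.6  0.1 -1.5] op 0.0253
1 rows
[{"offset": [1.4, -5.3, 31.9], "rotation": [-0.002, 0.006, 0.008]}]
```

Call:
{"api": "apply_moves", "payload": {"motion": [{"offset": [1,-5,12],"rotation": [0,0.006,0.008]},{"offset": [0,0,12],"rotation": [0,0,0]},{"offset": [0,0,10],"rotation": [0,0,0]},{"offset": [0,0,0],"rotation": [0,0,0]}]}}

```text
time: 6.42
tool_pos: [0.5133, -0.1765, 0.269]
tool_rot: [-3.137, 0.004, 3.109]
contact_force: [-0.5, 0.9, -0.4]
opening: 0.0252
```

```bash
python3 - <<'E'
from h import *
st()
plan([0.512,-0.179,0.27],3.105)
E
```

```text
t 6.42 P [ 0.5133 -0.1765  0.269 ] rot [-3.137  0.004  3.109] F [-0.5  0.9 -0.4] op 0.0252
1 rows
[{"offset": [1.2, -2.6, -1.0], "rotation": [-0.004, 0.004, 0.004]}]
```

Call:
{"api": "apply_moves", "payload": {"motion": [{"offset": [0,-1,0],"rotation": [0,0,0]},{"offset": [0,0,0],"rotation": [0,0,0]},{"offset": [0,0,0],"rotation": [0,0,0]},{"offset": [0,0,0],"rotation": [0,0,0]},{"offset": [0,0,0],"rotation": [0,0,0]}], "grip": 0.5}}

```text
time: 6.83
tool_pos: [0.5141, -0.1777, 0.2718]
tool_rot: [-3.135, 0.007, 3.11]
contact_force: [-0.7, 0.3, -0.3]
opening: 0.0457
```

Call:
{"api": "apply_moves", "payload": {"motion": [{"offset": [0,0,-15],"rotation": [0,0,0]},{"offset": [0,0,-25],"rotation": [0,0,0]},{"offset": [0,0,-35],"rotation": [0,0,0]},{"offset": [0,0,-25],"rotation": [0,0,0]},{"offset": [0,0,0],"rotation": [0,0,0]}]}}

```text
time: 7.25
tool_pos: [0.5128, -0.1766, 0.3755]
tool_rot: [-3.137, 0.005, 3.109]
contact_force: [0.4, -0.1, 0.6]
opening: 0.0457
```

```bash
python3 - <<'E'
from h import *
st()
p=read_camera("top"); save(p,"c1.png",(150,130,420,270),2.9)
p2=read_camera("side"); save(p2,"c2.png",(130,120,400,320),2.9)
for c in caps(p2,0.02,(140,140,270,190)): print(*c)
plan([0.548,0.331,0.16],3.1416+.18)
E
```

```text
t 7.25 P [ 0.5128 -0.1766  0.3755] rot [-3.137  0.005  3.109] F [ 0.4 -0.1  0.6] op 0.0457
[226.6 159.4] 26 [0.5783 0.4131 0.02  ]
[200.6 164.6] 28 [0.4811 0.4355 0.02  ]
[239.5 168.4] 25 [0.5974 0.3446 0.02  ]
[217.9 180.7] 30 [0.4998 0.3258 0.02  ]
14 rows
[{"offset": [-1.4, 36.3, 15.0], "rotation": [-0.0, -0.0, -0.015]}, {"offset": [-2.0, 36.3, 15.0], "rotation": [-0.0, -0.0, -0.015]}, {"offset": [-2.5, 36.3, 15.0], "rotation": [-0.0, -0.0, -0.015]}, {"offset": [-3.1, 36.2, 15.0], "rotation": [-0.0, -0.0, -0.015]}, {"offset": [-3.6, 36.2, 15.0], "rotation": [-0.0, -0.0, -0.015]}, {"offset": [-4.2, 36.1, 15.0], "rotation": [-0.0, -0.0, -0.015]}, {"offset": [-4.7, 36.0, 15.0], "rotation": [-0.0, -0.0, -0.015]}, {"offset": [-5.3, 36.0, 15.0], "rotation": [-0.0, -0.0, -0.015]}, {"offset": [-5.8, 35.9, 15.1], "rotation": [-0.0, -0.0, -0.015]}, {"offset": [-6.3, 35.8, 15.1], "rotation": [-0.0, -0.0, -0.015]}, {"offset": [-6.9, 35.7, 15.1], "rotation": [-0.0, -0.0, -0.015]}, {"offset": [-7.4, 35.6, 15.1], "rotation": [-0.0, -0.0, -0.015]}, {"offset": [-8.0, 35.4, 15.1], "rotation": [-0.0, -0.0, -0.015]}, {"offset": [-8.5, 35.3, 15.1], "rotation": [-0.0, -0.0, -0.015]}]
```

View pics/c2.png

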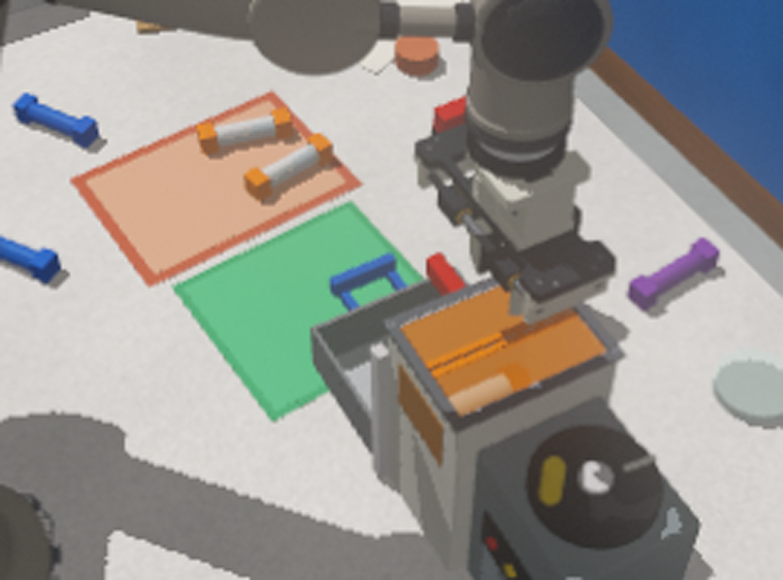

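A pale strip with a cap shows at (485,390), in or on the -y half of the mouth. I move the arm clear on the way to the next tube, then check it enlarged.

Call:
{"api": "apply_moves", "payload": {"motion": [{"offset": [-1.5,38,0],"rotation": [0,0,-0.015]},{"offset": [-2,38,0],"rotation": [0,0,-0.015]},{"offset": [-2.5,38,6],"rotation": [0,0,-0.015]},{"offset": [-3,38,6],"rotation": [0,0,-0.015]},{"offset": [-3.5,38,6],"rotation": [0,0,-0.015]},{"offset": [-4,38,6],"rotation": [0,0,-0.015]},{"offset": [-4.5,38,6],"rotation": [0,0,-0.015]},{"offset": [-5,38,6],"rotation": [0,0,-0.015]},{"offset": [-6,38,6],"rotation": [0,0,-0.015]},{"offset": [-6,38,6],"rotation": [0,0,-0.015]},{"offset": [0,0,0],"rotation": [0,0,0]}]}}

```text
time: 8.27
tool_pos: [0.531, 0.2189, 0.3007]
tool_rot: [3.141, -0.029, -3.026]
contact_force: [-0.5, -0.1, -0.4]
opening: 0.0458
```

```bash
python3 - <<'E'
from h import *
st()
p=read_camera("top"); save(p,"d1.png",(270,160,420,240),5)
p2=read_camera("side"); save(p2,"d2.png",(240,200,380,310),5)
E
```

```text
t 8.27 P [0.531  0.2189 0.3007] rot [ 3.141 -0.029 -3.026] F [-0.5 -0.1 -0.4] op 0.0458
```

View pics/d2.png

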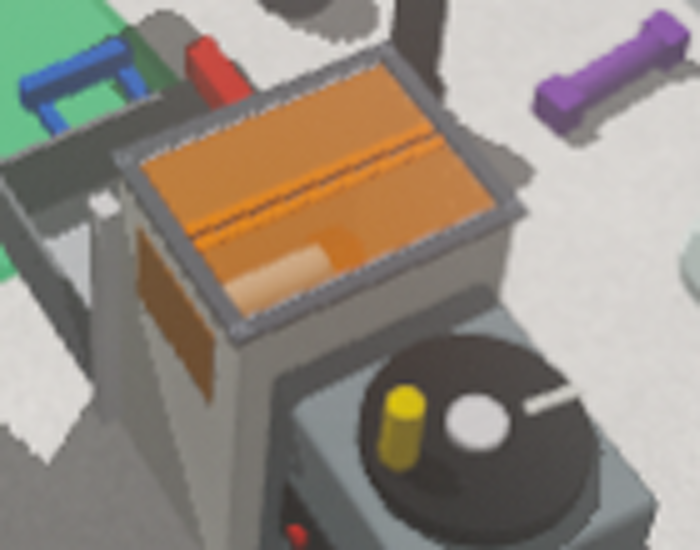

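View pics/d1.png

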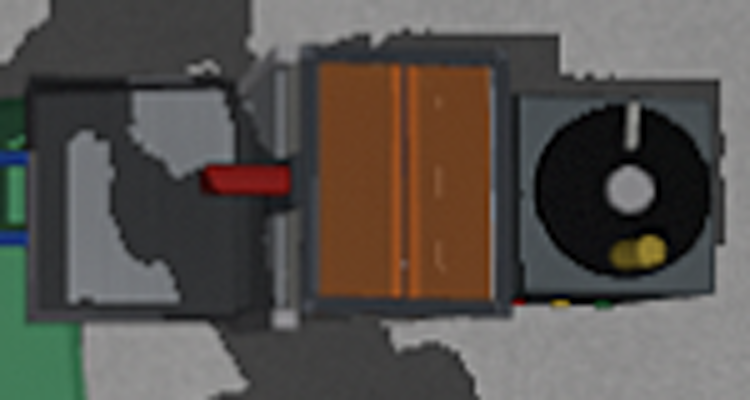

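The flaps are shut (orange rims meet at (405,180) in the top crop). The first tube shows through the amber leaf at (300,275), inside the hopper. Now the tube on the right of the sheet.

```bash
python3 - <<'E'
from h import *
plan([0.548,0.330,0.11],3.3216)
E
```

```text
6 rows
[{"offset": [-5.8, 18.9, 31.8], "rotation": [-0.0, -0.005, -0.011]}, {"offset": [-5.9, 18.8, 31.8], "rotation": [-0.0, -0.005, -0.011]}, {"offset": [-5.9, 18.8, 31.8], "rotation": [-0.0, -0.005, -0.011]}, {"offset": [-6.0, 18.7, 31.8], "rotation": [-0.0, -0.005, -0.011]}, {"offset": [-6.0, 18.6, 31.9], "rotation": [-0.0, -0.005, -0.011]}, {"offset": [-6.1, 18.5, 31.9], "rotation": [-0.0, -0.005, -0.011]}]
```

Call:
{"api": "apply_moves", "payload": {"motion": [{"offset": [-6,19,31],"rotation": [0,-0.005,-0.011]},{"offset": [-6,19,31],"rotation": [0,-0.005,-0.011]},{"offset": [-6,19,31],"rotation": [0,-0.005,-0.011]},{"offset": [-6,19,31],"rotation": [0,-0.005,-0.011]},{"offset": [-6,19,25],"rotation": [0,-0.005,-0.011]},{"offset": [0,0,0],"rotation": [0,0,0]},{"offset": [0,0,0],"rotation": [0,0,0]}], "grip": 0.4}}

```text
time: 8.95
tool_pos: [0.5493, 0.304, 0.1448]
tool_rot: [-3.135, -0.002, -2.984]
contact_force: [0.0, -0.1, 0.1]
opening: 0.055
```

```bash
python3 - <<'E'
from h import *
st()
p2=read_camera("side"); save(p2,"e2.png",(160,100,300,220),5)
for c in caps(p2,0.02,(140,140,270,190)): print(*c)
plan([0.548,0.330,0.071],3.3216)
E
```

```text
t 8.95 P [0.5493 0.304  0.1448] rot [-3.135e+00 -2.000e-03 -2.984e+00] F [ 0.  -0.1  0.1] op 0.055
[200.6 164.6] 28 [0.4811 0.4355 0.02  ]
[217.9 180.9] 33 [0.4993 0.3247 0.02  ]
2 rows
[{"offset": [-1.6, 13.3, 36.8], "rotation": [-0.003, -0.001, -0.012]}, {"offset": [-1.7, 13.2, 36.8], "rotation": [-0.003, -0.001, -0.012]}]
```

View pics/e2.png

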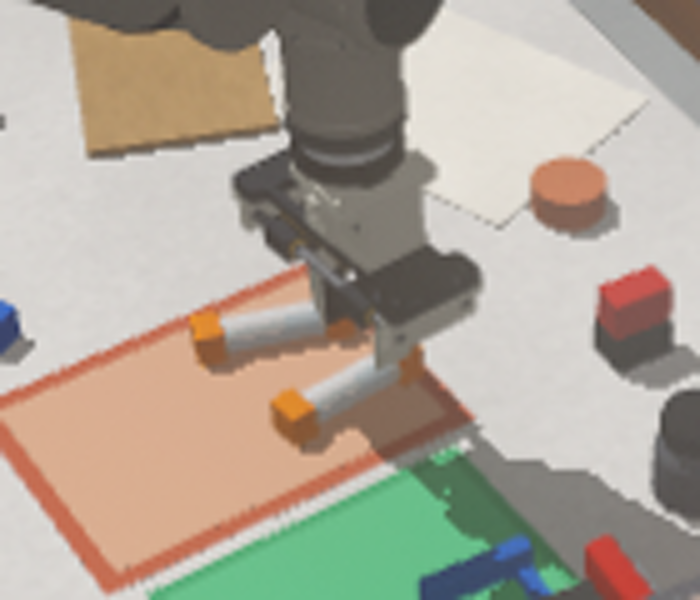

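Both tubes are still at their places (caps at (208,340) and (295,415)). I shift sideways while high, then go down.

Call:
{"api": "apply_moves", "payload": {"motion": [{"offset": [-2,14,5],"rotation": [0,0,-0.012]},{"offset": [-1,12,5],"rotation": [0,0,-0.012]},{"offset": [0,0,15],"rotation": [0,0,0]},{"offset": [0,0,0],"rotation": [0,0,0]}]}}

```text
time: 9.33
tool_pos: [0.5507, 0.3293, 0.1237]
tool_rot: [-3.137, 0.005, -2.964]
contact_force: [0.2, 0.8, -0.9]
opening: 0.0552
```

```bash
python3 - <<'E'
from h import *
st()
plan([0.548,0.330,0.071],3.3216)
E
```

```text
t 9.33 P [0.5507 0.3293 0.1237] rot [-3.137  0.005 -2.964] F [ 0.2  0.8 -0.9] op 0.0552
2 rows
[{"offset": [1.4, 0.7, 26.3], "rotation": [-0.002, 0.003, -0.001]}, {"offset": [1.4, 0.6, 26.3], "rotation": [-0.002, 0.003, -0.001]}]
```

Call:
{"api": "apply_moves", "payload": {"motion": [{"offset": [1,1,18],"rotation": [0,0,0]},{"offset": [1,0,18],"rotation": [0,0,0]},{"offset": [0,0,14],"rotation": [0,0,0]},{"offset": [0,0,0],"rotation": [0,0,0]},{"offset": [0,0,0],"rotation": [0,0,0]}]}}

```text
time: 9.75
tool_pos: [0.5522, 0.3328, 0.0794]
tool_rot: [-3.14, 0.017, -2.962]
contact_force: [-0.5, 0.4, -0.1]
opening: 0.055
```

```bash
python3 - <<'E'
from h import *
st()
plan([0.548,0.330,0.071],3.3216)
E
```

```text
t 9.75 P [0.5522 0.3328 0.0794] rot [-3.14   0.017 -2.962] F [-0.5  0.4 -0.1] op 0.055
1 rows
[{"offset": [4.8, -2.0, 8.4], "rotation": [-0.002, 0.017, -0.0]}]
```

Call:
{"api": "apply_moves", "payload": {"motion": [{"offset": [4,-2,9],"rotation": [0,0.015,0]},{"offset": [0,0,0],"rotation": [0,0,0]}]}}

```text
time: 9.92
tool_pos: [0.5494, 0.3306, 0.0725]
tool_rot: [-3.141, 0.004, -2.962]
contact_force: [-1.3, -0.4, -0.4]
opening: 0.0553
```

Call:
{"api": "apply_moves", "payload": {"motion": [{"offset": [0,0,0],"rotation": [0,0,0]},{"offset": [0,0,0],"rotation": [0,0,0]},{"offset": [0,0,0],"rotation": [0,0,0]},{"offset": [0,0,0],"rotation": [0,0,0]},{"offset": [0,0,0],"rotation": [0,0,0]},{"offset": [0,0,0],"rotation": [0,0,0]}], "grip": 1}}

```text
time: 10.42
tool_pos: [0.5509, 0.3309, 0.0756]
tool_rot: [3.141, 0.009, -2.962]
contact_force: [0.8, -0.8, -0.4]
opening: 0.025
```

Call:
{"api": "apply_moves", "payload": {"motion": [{"offset": [0,0,-20],"rotation": [0,0,0.02]},{"offset": [0,0,-38],"rotation": [0,0,0.02]},{"offset": [0,0,-38],"rotation": [0,0,0.02]},{"offset": [0,0,-38],"rotation": [0,0,0.02]},{"offset": [0,0,-38],"rotation": [0,0,0.02]},{"offset": [0,0,-38],"rotation": [0,0,0.02]},{"offset": [0,0,-38],"rotation": [0,0,0.02]},{"offset": [0,0,-38],"rotation": [0,0,0.02]},{"offset": [0,0,-10],"rotation": [0,0,0]},{"offset": [0,0,0],"rotation": [0,0,0]}]}}

```text
time: 11.25
tool_pos: [0.5468, 0.3298, 0.3825]
tool_rot: [-3.14, -0.0, -3.13]
contact_force: [0.8, 0.4, -1.1]
opening: 0.026
```

```bash
python3 - <<'E'
from h import *
st()
plan([0.512,-0.179,0.37],3.105)
E
```

```text
t 11.25 P [0.5468 0.3298 0.3825] rot [-3.14 -0.   -3.13] F [ 0.8  0.4 -1.1] op 0.026
13 rows
[{"offset": [3.1, -39.1, 1.0], "rotation": [-0.0, -0.0, 0.004]}, {"offset": [3.0, -39.1, 1.0], "rotation": [-0.0, -0.0, 0.004]}, {"offset": [2.8, -39.1, 1.0], "rotation": [-0.0, -0.0, 0.004]}, {"offset": [2.7, -39.1, 1.0], "rotation": [-0.0, -0.0, 0.004]}, {"offset": [2.5, -39.1, 1.0], "rotation": [-0.0, -0.0, 0.004]}, {"offset": [2.4, -39.2, 1.0], "rotation": [-0.0, -0.0, 0.004]}, {"offset": [2.3, -39.2, 1.0], "rotation": [-0.0, -0.0, 0.004]}, {"offset": [2.1, -39.2, 1.0], "rotation": [-0.0, -0.0, 0.004]}, {"offset": [2.0, -39.2, 1.0], "rotation": [-0.0, -0.0, 0.004]}, {"offset": [1.8, -39.2, 1.0], "rotation": [-0.0, -0.0, 0.004]}, {"offset": [1.7, -39.2, 1.0], "rotation": [-0.0, -0.0, 0.004]}, {"offset": [1.5, -39.2, 1.0], "rotation": [-0.0, -0.0, 0.004]}, {"offset": [1.4, -39.2, 1.0], "rotation": [-0.0, -0.0, 0.004]}]
```

Call:
{"api": "apply_moves", "payload": {"motion": [{"offset": [3,-39,0],"rotation": [0,0,0.004]},{"offset": [3,-39,0],"rotation": [0,0,0.004]},{"offset": [3,-39,0],"rotation": [0,0,0.004]},{"offset": [3,-39,0],"rotation": [0,0,0.004]},{"offset": [3,-39,0],"rotation": [0,0,0.004]},{"offset": [2,-39,0],"rotation": [0,0,0.004]},{"offset": [2,-39,0],"rotation": [0,0,0.004]},{"offset": [2,-39,0],"rotation": [0,0,0.004]},{"offset": [2,-39,0],"rotation": [0,0,0.004]},{"offset": [2,-39,0],"rotation": [0,0,0.004]},{"offset": [2,-39,0],"rotation": [0,0,0.004]},{"offset": [0,0,0],"rotation": [0,0,0]}]}}

```text
time: 12.25
tool_pos: [0.5101, -0.1141, 0.3651]
tool_rot: [3.141, -0.022, 3.117]
contact_force: [-0.1, -0.8, -0.1]
opening: 0.0255
```

```bash
python3 - <<'E'
from h import *
st()
plan([0.512,-0.179,0.35],3.105)
E
```

```text
t 12.25 P [ 0.5101 -0.1141  0.3651] rot [ 3.141 -0.022  3.117] F [-0.1 -0.8 -0.1] op 0.0255
2 rows
[{"offset": [-1.9, -32.4, 7.5], "rotation": [0.0, -0.011, 0.006]}, {"offset": [-2.0, -32.4, 7.5], "rotation": [0.0, -0.011, 0.006]}]
```

Call:
{"api": "apply_moves", "payload": {"motion": [{"offset": [-2,-33,2],"rotation": [0,-0.011,0.006]},{"offset": [-2,-31,2],"rotation": [0,-0.011,0.006]},{"offset": [0,0,0],"rotation": [0,0,0]},{"offset": [0,0,0],"rotation": [0,0,0]}]}}

```text
time: 12.58
tool_pos: [0.5103, -0.1817, 0.3547]
tool_rot: [3.137, -0.007, 3.1]
contact_force: [-0.2, -0.5, -0.8]
opening: 0.0254
```

```bash
python3 - <<'E'
from h import *
st()
plan([0.512,-0.179,0.315],3.105)
p=read_camera("top"); save(p,"f1.png",(270,130,420,260),4)
p2=read_camera("side"); save(p2,"f2.png",(200,120,400,320),3)
E
```

```text
t 12.58 P [ 0.5103 -0.1817  0.3547] rot [ 3.137 -0.007  3.1  ] F [-0.2 -0.5 -0.8] op 0.0254
1 rows
[{"offset": [-1.9, 2.6, 39.7], "rotation": [0.005, -0.007, -0.005]}]
```

View pics/f2.png

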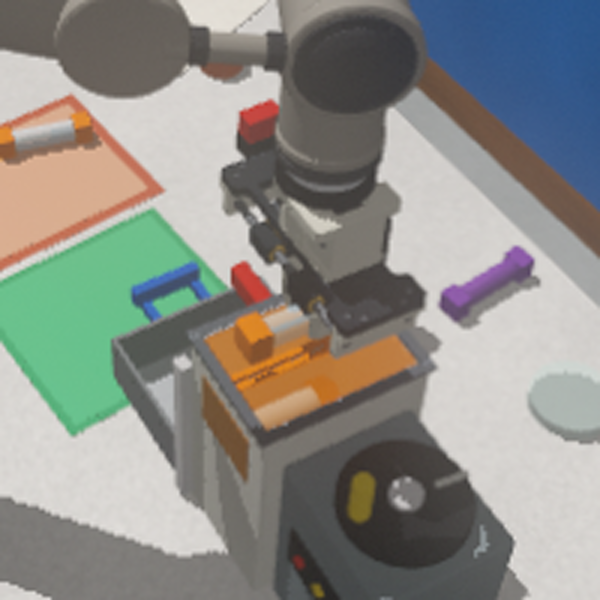

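View pics/f1.png

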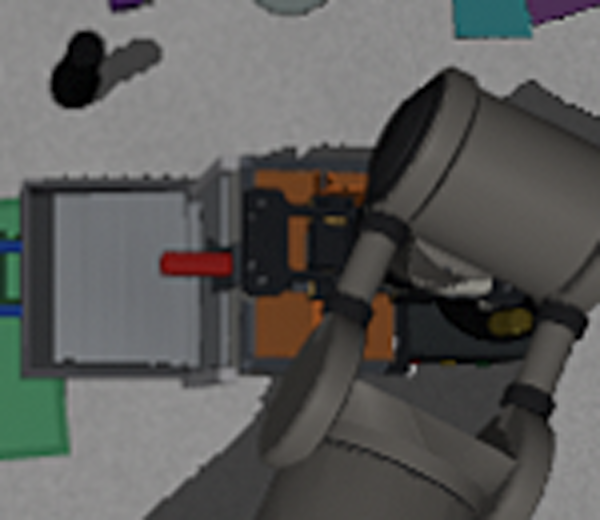

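The second tube is held level over the mouth (near cap at (255,335)). I push it down now.

Call:
{"api": "apply_moves", "payload": {"motion": [{"offset": [-3,2,20],"rotation": [0.005,-0.007,-0.005]},{"offset": [0,0,20],"rotation": [0,0,0]},{"offset": [0,0,10],"rotation": [0,0,0]},{"offset": [0,0,0],"rotation": [0,0,0]}]}}

```text
time: 13.02
tool_pos: [0.5145, -0.1734, 0.3041]
tool_rot: [-3.141, 0.003, 3.113]
contact_force: [0.2, -1.0, -0.5]
opening: 0.0251
```

```bash
python3 - <<'E'
from h import *
st()
plan([0.514,-0.179,0.27],3.105)
E
```

```text
t 13.02 P [ 0.5145 -0.1734  0.3041] rot [-3.141e+00  3.000e-03  3.113e+00] F [ 0.2 -1.  -0.5] op 0.0251
1 rows
[{"offset": [0.4, -5.6, 34.1], "rotation": [-0.0, 0.003, 0.008]}]
```

Call:
{"api": "apply_moves", "payload": {"motion": [{"offset": [0,-5,12],"rotation": [0,0.003,0.008]},{"offset": [0,0,12],"rotation": [0,0,0]},{"offset": [0,-1,11],"rotation": [0,0,0]},{"offset": [0,-1,0],"rotation": [0,0,0]}]}}

```text
time: 13.35
tool_pos: [0.5158, -0.1755, 0.2708]
tool_rot: [-3.14, 0.003, 3.112]
contact_force: [-0.6, 0.3, -1.0]
opening: 0.0254
```

Call:
{"api": "apply_moves", "payload": {"motion": [{"offset": [0,0,0],"rotation": [0,0,0]},{"offset": [0,0,0],"rotation": [0,0,0]},{"offset": [0,0,0],"rotation": [0,0,0]},{"offset": [0,0,0],"rotation": [0,0,0]},{"offset": [0,0,0],"rotation": [0,0,0]}], "grip": 0.5}}

```text
time: 13.77
tool_pos: [0.5171, -0.1742, 0.2748]
tool_rot: [-3.138, 0.008, 3.115]
contact_force: [-1.2, -0.7, 0.5]
opening: 0.0457
```

Call:
{"api": "apply_moves", "payload": {"motion": [{"offset": [0,0,-15],"rotation": [0,0,0]},{"offset": [0,0,-25],"rotation": [0,0,0]},{"offset": [0,0,-35],"rotation": [0,0,0]},{"offset": [0,0,-25],"rotation": [0,0,0]},{"offset": [0,0,0],"rotation": [0,0,0]}]}}

```text
time: 14.18
tool_pos: [0.5157, -0.1729, 0.3788]
tool_rot: [-3.141, 0.005, 3.115]
contact_force: [0.1, -0.5, 0.0]
opening: 0.046
```

```bash
python3 - <<'E'
from h import *
st()
p2=read_camera("side"); save(p2,"g2.png",(200,120,400,320),3)
for c in caps(p2,0.02,(140,140,270,190)): print(*c)
plan([0.528,0.420,0.2],2.91)
E
```

```text
t 14.18 P [ 0.5157 -0.1729  0.3788] rot [-3.141  0.005  3.115] F [ 0.1 -0.5  0. ] op 0.046
[226.6 159.4] 26 [0.5783 0.4131 0.02  ]
[200.6 164.6] 28 [0.4811 0.4355 0.02  ]
16 rows
[{"offset": [0.2, 37.1, 11.0], "rotation": [0.0, 0.0, 0.013]}, {"offset": [0.7, 37.0, 11.0], "rotation": [0.0, 0.0, 0.013]}, {"offset": [1.2, 37.0, 11.0], "rotation": [0.0, 0.0, 0.013]}, {"offset": [1.6, 37.0, 11.0], "rotation": [0.0, 0.0, 0.013]}, {"offset": [2.1, 37.0, 11.0], "rotation": [0.0, 0.0, 0.013]}, {"offset": [2.6, 37.0, 11.0], "rotation": [0.0, 0.0, 0.013]}, {"offset": [3.1, 36.9, 11.0], "rotation": [0.0, 0.0, 0.013]}, {"offset": [3.5, 36.9, 11.0], "rotation": [0.0, 0.0, 0.013]}, {"offset": [4.0, 36.8, 11.0], "rotation": [0.0, 0.0, 0.013]}, {"offset": [4.5, 36.8, 11.0], "rotation": [0.0, 0.0, 0.013]}, {"offset": [4.9, 36.7, 11.0], "rotation": [0.0, 0.0, 0.013]}, {"offset": [5.4, 36.7, 11.0], "rotation": [0.0, 0.0, 0.013]}, {"offset": [5.9, 36.6, 11.0], "rotation": [0.0, 0.0, 0.013]}, {"offset": [6.3, 36.5, 11.0], "rotation": [0.0, 0.0, 0.013]}, {"offset": [6.8, 36.4, 11.0], "rotation": [0.0, 0.0, 0.013]}, {"offset": [7.3, 36.3, 11.0], "rotation": [0.0, 0.0, 0.013]}]
```

View pics/g2.png

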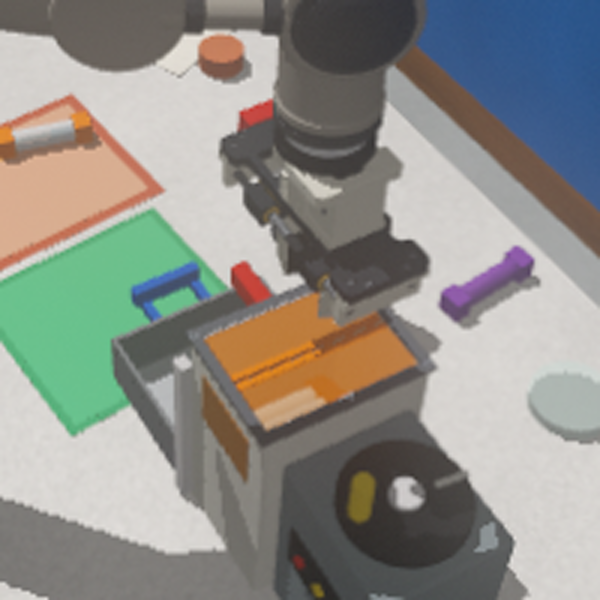

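The second tube has dropped in and the flaps are shut. On to the third.

Call:
{"api": "apply_moves", "payload": {"motion": [{"offset": [0,38,0],"rotation": [0,0,0.016]},{"offset": [1,38,0],"rotation": [0,0,0.016]},{"offset": [1,38,5],"rotation": [0,0,0.016]},{"offset": [1.5,38,8],"rotation": [0,0,0.016]},{"offset": [2,38,8],"rotation": [0,0,0.016]},{"offset": [2.5,38,8],"rotation": [0,0,0.016]},{"offset": [3,38,8],"rotation": [0,0,0.016]},{"offset": [3.5,38,8],"rotation": [0,0,0.016]},{"offset": [4,38,8],"rotation": [0,0,0.016]},{"offset": [4.5,38,8],"rotation": [0,0,0.016]},{"offset": [5,38,8],"rotation": [0,0,0.016]},{"offset": [5.5,38,8],"rotation": [0,0,0.016]}], "grip": 0.4}}

```text
time: 15.23
tool_pos: [0.5342, 0.2964, 0.2838]
tool_rot: [-3.136, -0.01, 2.899]
contact_force: [1.2, 0.1, 1.4]
opening: 0.0548
```

```bash
python3 - <<'E'
from h import *
st()
plan([0.528,0.420,0.14],2.91)
E
```

```text
t 15.23 P [0.5342 0.2964 0.2838] rot [-3.136 -0.01   2.899] F [1.2 0.1 1.4] op 0.0548
5 rows
[{"offset": [6.9, 23.8, 28.7], "rotation": [-0.001, -0.002, -0.002]}, {"offset": [6.9, 23.8, 28.7], "rotation": [-0.001, -0.002, -0.002]}, {"offset": [6.9, 23.8, 28.7], "rotation": [-0.001, -0.002, -0.002]}, {"offset": [6.9, 23.8, 28.7], "rotation": [-0.001, -0.002, -0.002]}, {"offset": [6.9, 23.8, 28.7], "rotation": [-0.001, -0.002, -0.002]}]
```

Call:
{"api": "apply_moves", "payload": {"motion": [{"offset": [6,23,28],"rotation": [0,-0.002,-0.002]},{"offset": [6,23,28],"rotation": [0,-0.002,-0.002]},{"offset": [6,23,28],"rotation": [0,-0.002,-0.002]},{"offset": [6,23,28],"rotation": [0,-0.002,-0.002]},{"offset": [6,23,28],"rotation": [0,-0.002,-0.002]},{"offset": [0,0,0],"rotation": [0,0,0]},{"offset": [0,0,0],"rotation": [0,0,0]}]}}

```text
time: 15.82
tool_pos: [0.5231, 0.4273, 0.1241]
tool_rot: [-3.128, -0.011, 2.917]
contact_force: [0.2, -0.5, 0.1]
opening: 0.0551
```

```bash
python3 - <<'E'
from h import *
st()
p2=read_camera("side"); save(p2,"e3.png",(160,100,300,220),5)
plan([0.528,0.420,0.071],2.91)
E
```

```text
t 15.82 P [0.5231 0.4273 0.1241] rot [-3.128 -0.011  2.917] F [ 0.2 -0.5  0.1] op 0.0551
2 rows
[{"offset": [-3.8, -2.3, 26.3], "rotation": [-0.007, -0.006, 0.003]}, {"offset": [-3.7, -2.5, 26.3], "rotation": [-0.007, -0.006, 0.003]}]
```

View pics/e3.png

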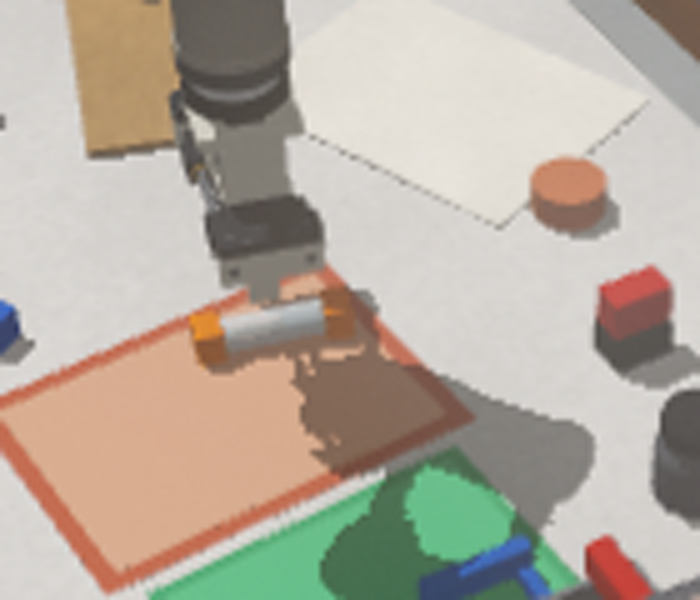

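The third tube still lies with its caps at (208,338) and (340,315), under the gripper. I go down.

Call:
{"api": "apply_moves", "payload": {"motion": [{"offset": [-4,-3,8],"rotation": [-0.012,-0.01,0.005]},{"offset": [-2,-3,14],"rotation": [0,0,0]},{"offset": [0,0,14],"rotation": [0,0,0]},{"offset": [0,0,12],"rotation": [0,0,0]},{"offset": [0,0,0],"rotation": [0,0,0]}]}}

```text
time: 16.28
tool_pos: [0.5297, 0.4158, 0.0798]
tool_rot: [3.139, 0.004, 2.908]
contact_force: [0.4, -0.2, -0.7]
opening: 0.0552
```

```bash
python3 - <<'E'
from h import *
st()
plan([0.528,0.420,0.071],2.91)
E
```

```text
t 16.28 P [0.5297 0.4158 0.0798] rot [3.139 0.004 2.908] F [ 0.4 -0.2 -0.7] op 0.0552
1 rows
[{"offset": [2.7, 3.7, 8.8], "rotation": [0.003, 0.004, -0.002]}]
```

Call:
{"api": "apply_moves", "payload": {"motion": [{"offset": [2,4,9],"rotation": [0,0.004,0]},{"offset": [0,0,0],"rotation": [0,0,0]}]}}

```text
time: 16.45
tool_pos: [0.5298, 0.4195, 0.0721]
tool_rot: [3.137, 0.001, 2.906]
contact_force: [-0.2, -0.3, -0.7]
opening: 0.0553
```

Call:
{"api": "apply_moves", "payload": {"motion": [{"offset": [0,0,0],"rotation": [0,0,0]},{"offset": [0,0,0],"rotation": [0,0,0]},{"offset": [0,0,0],"rotation": [0,0,0]},{"offset": [0,0,0],"rotation": [0,0,0]},{"offset": [0,0,0],"rotation": [0,0,0]},{"offset": [0,0,0],"rotation": [0,0,0]}], "grip": 1}}

```text
time: 16.95
tool_pos: [0.531, 0.4204, 0.0753]
tool_rot: [3.134, 0.004, 2.906]
contact_force: [0.0, 0.7, -1.0]
opening: 0.025
```

Call:
{"api": "apply_moves", "payload": {"motion": [{"offset": [0,0,-20],"rotation": [0,0,-0.024]},{"offset": [0,0,-38],"rotation": [0,0,-0.024]},{"offset": [0,0,-38],"rotation": [0,0,-0.024]},{"offset": [0,0,-38],"rotation": [0,0,-0.024]},{"offset": [0,0,-38],"rotation": [0,0,-0.024]},{"offset": [0,0,-38],"rotation": [0,0,-0.024]},{"offset": [0,0,-38],"rotation": [0,0,-0.024]},{"offset": [0,0,-38],"rotation": [0,0,-0.024]},{"offset": [0,0,-10],"rotation": [0,0,0]},{"offset": [0,0,0],"rotation": [0,0,0]}]}}

```text
time: 17.78
tool_pos: [0.5275, 0.418, 0.3826]
tool_rot: [3.139, -0.001, 3.109]
contact_force: [0.3, 0.6, -1.5]
opening: 0.0254
```

```bash
python3 - <<'E'
from h import *
st()
plan([0.512,-0.179,0.37],3.105)
E
```

```text
t 17.78 P [0.5275 0.418  0.3826] rot [ 3.139e+00 -1.000e-03  3.109e+00] F [ 0.3  0.6 -1.5] op 0.0254
15 rows
[{"offset": [-0.3, -39.8, 0.7], "rotation": [0.0, -0.0, 0.0]}, {"offset": [-0.3, -39.8, 0.7], "rotation": [0.0, -0.0, 0.0]}, {"offset": [-0.3, -39.8, 0.8], "rotation": [0.0, -0.0, 0.0]}, {"offset": [-0.3, -39.8, 0.8], "rotation": [0.0, -0.0, 0.0]}, {"offset": [-0.3, -39.8, 0.8], "rotation": [0.0, -0.0, 0.0]}, {"offset": [-0.3, -39.8, 0.8], "rotation": [0.0, -0.0, 0.0]}, {"offset": [-0.3, -39.8, 0.8], "rotation": [0.0, -0.0, 0.0]}, {"offset": [-0.3, -39.8, 0.8], "rotation": [0.0, -0.0, 0.0]}, {"offset": [-0.4, -39.8, 0.8], "rotation": [0.0, -0.0, 0.0]}, {"offset": [-0.4, -39.8, 0.8], "rotation": [0.0, -0.0, 0.0]}, {"offset": [-0.4, -39.8, 0.8], "rotation": [0.0, -0.0, 0.0]}, {"offset": [-0.4, -39.8, 0.8], "rotation": [0.0, -0.0, 0.0]}, {"offset": [-0.4, -39.8, 0.8], "rotation": [0.0, -0.0, 0.0]}, {"offset": [-0.4, -39.8, 0.8], "rotation": [0.0, -0.0, 0.0]}, {"offset": [-0.4, -39.8, 0.8], "rotation": [0.0, -0.0, 0.0]}]
```

Call:
{"api": "apply_moves", "payload": {"motion": [{"offset": [0,-39,-1],"rotation": [0,0,0]},{"offset": [0,-39,-1],"rotation": [0,0,0]},{"offset": [0,-39,-1],"rotation": [0,0,0]},{"offset": [0,-39,-1],"rotation": [0,0,0]},{"offset": [0,-39,-1],"rotation": [0,0,0]},{"offset": [0,-39,-1],"rotation": [0,0,0]},{"offset": [0,-39,-1],"rotation": [0,0,0]},{"offset": [0,-39,-1],"rotation": [0,0,0]},{"offset": [0,-39,-1],"rotation": [0,0,0]},{"offset": [0,-39,-1],"rotation": [0,0,0]},{"offset": [0,-39,-1],"rotation": [0,0,0]},{"offset": [0,-39,-1],"rotation": [0,0,0]}]}}

```text
time: 18.78
tool_pos: [0.5064, -0.0609, 0.3757]
tool_rot: [3.138, -0.022, 3.122]
contact_force: [1.3, 0.0, 0.4]
opening: 0.0254
```

```bash
python3 - <<'E'
from h import *
st()
plan([0.512,-0.179,0.36],3.105)
E
```

```text
t 18.78 P [ 0.5064 -0.0609  0.3757] rot [ 3.138 -0.022  3.122] F [1.3 0.  0.4] op 0.0254
3 rows
[{"offset": [-2.8, -39.3, 5.1], "rotation": [0.001, -0.007, 0.006]}, {"offset": [-2.9, -39.3, 5.1], "rotation": [0.001, -0.007, 0.006]}, {"offset": [-3.1, -39.3, 5.2], "rotation": [0.001, -0.007, 0.006]}]
```

Call:
{"api": "apply_moves", "payload": {"motion": [{"offset": [-3,-39,3],"rotation": [0,-0.007,0.006]},{"offset": [-3,-39,3],"rotation": [0,-0.007,0.006]},{"offset": [-1,-28,3],"rotation": [0,-0.007,0.006]},{"offset": [0,0,0],"rotation": [0,0,0]},{"offset": [0,0,0],"rotation": [0,0,0]}]}}

```text
time: 19.2
tool_pos: [0.5065, -0.1792, 0.3584]
tool_rot: [3.136, -0.01, 3.093]
contact_force: [0.1, 0.5, -0.8]
opening: 0.0254
```

```bash
python3 - <<'E'
from h import *
st()
plan([0.512,-0.179,0.315],3.105)
p2=read_camera("side"); save(p2,"i2.png",(200,120,400,320),3)
E
```

```text
t 19.2 P [ 0.5065 -0.1792  0.3584] rot [ 3.136 -0.01   3.093] F [ 0.1  0.5 -0.8] op 0.0254
2 rows
[{"offset": [-2.9, 0.1, 21.7], "rotation": [0.003, -0.005, -0.006]}, {"offset": [-2.8, 0.2, 21.7], "rotation": [0.003, -0.005, -0.006]}]
```

View pics/i2.png

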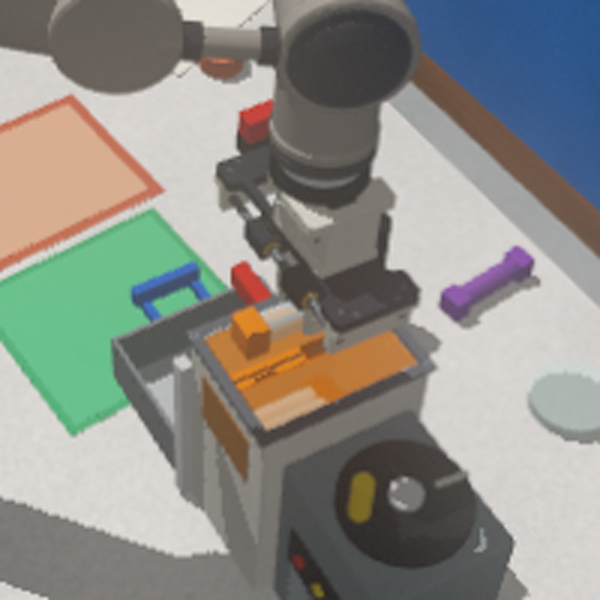

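The third tube is over the mouth (near cap at (250,333), a few mm too close to -x). I correct that on the way down.

Call:
{"api": "apply_moves", "payload": {"motion": [{"offset": [-6,0,18],"rotation": [0.006,-0.01,-0.006]},{"offset": [-2,0,18],"rotation": [0,0,-0.004]},{"offset": [0,-2,12],"rotation": [0,0,0]},{"offset": [0,0,0],"rotation": [0,0,0]}]}}

```text
time: 19.58
tool_pos: [0.5147, -0.1764, 0.3079]
tool_rot: [-3.141, 0.0, 3.109]
contact_force: [-0.3, -0.2, 0.2]
opening: 0.0254
```

```bash
python3 - <<'E'
from h import *
st()
plan([0.516,-0.179,0.27],3.105)
E
```

```text
t 19.58 P [ 0.5147 -0.1764  0.3079] rot [-3.141  0.     3.109] F [-0.3 -0.2  0.2] op 0.0254
1 rows
[{"offset": [-1.4, -2.5, 37.9], "rotation": [-0.0, 0.0, 0.004]}]
```

Call:
{"api": "apply_moves", "payload": {"motion": [{"offset": [-1,-3,13],"rotation": [0,0,0.004]},{"offset": [0,0,13],"rotation": [0,0,0]},{"offset": [0,-1,13],"rotation": [0,0,0]},{"offset": [0,-1,0],"rotation": [0,0,0]}]}}

```text
time: 19.92
tool_pos: [0.5166, -0.1759, 0.2699]
tool_rot: [-3.141, 0.002, 3.112]
contact_force: [-0.9, -0.7, -0.1]
opening: 0.0253
```

Call:
{"api": "apply_moves", "payload": {"motion": [{"offset": [0,0,0],"rotation": [0,0,0]},{"offset": [0,0,0],"rotation": [0,0,0]},{"offset": [0,0,0],"rotation": [0,0,0]},{"offset": [0,0,0],"rotation": [0,0,0]},{"offset": [0,0,0],"rotation": [0,0,0]}], "grip": 0.5}}

```text
time: 20.33
tool_pos: [0.5178, -0.1741, 0.2741]
tool_rot: [-3.139, 0.006, 3.115]
contact_force: [-0.4, 0.3, 0.3]
opening: 0.046
```

Call:
{"api": "apply_moves", "payload": {"motion": [{"offset": [0,0,-15],"rotation": [0,0,0]},{"offset": [0,0,-25],"rotation": [0,0,0]},{"offset": [0,0,-35],"rotation": [0,0,0]},{"offset": [0,0,-35],"rotation": [0,0,0]},{"offset": [-5,30,-10],"rotation": [0,0,0]},{"offset": [-5,35,0],"rotation": [0,0,0]},{"offset": [-5,35,0],"rotation": [0,0,0]},{"offset": [0,35,0],"rotation": [0,0,0]},{"offset": [0,35,0],"rotation": [0,0,0]},{"offset": [0,35,0],"rotation": [0,0,0]},{"offset": [0,0,0],"rotation": [0,0,0]}]}}

```text
time: 21.25
tool_pos: [0.5383, 0.0376, 0.4048]
tool_rot: [3.141, 0.015, 3.107]
contact_force: [-0.8, -0.5, 1.1]
opening: 0.0459
```

```bash
python3 - <<'E'
from h import *
st()
p=read_camera("top"); save(p,"j1.png",(130,130,420,290),2.7)
p2=read_camera("side"); save(p2,"j2.png",(240,180,400,310),4.5)
for pp in (p,p2):
  for q in ("wheel_pin","wheel_centre","pull_lug"):
    for r in tip_of(q,pp)[:4]: print(q,round(r["score"],2),np.round(r["location"],4))
E
```

```text
t 21.25 P [0.5383 0.0376 0.4048] rot [3.141 0.015 3.107] F [-0.8 -0.5  1.1] op 0.0459
wheel_pin 0.86 [ 0.4664 -0.3209  0.2462]
wheel_centre 0.96 [ 0.5072 -0.3356  0.2264]
wheel_centre 0.32 [ 0.5142 -0.1797  0.2454]
pull_lug 0.54 [ 0.5154 -0.0765  0.2205]
wheel_pin 0.82 [ 0.4703 -0.3264  0.2502]
wheel_centre 0.7 [ 0.5077 -0.3281  0.2256]
pull_lug 0.5 [ 0.5195 -0.0783  0.2219]
```

View pics/j2.png

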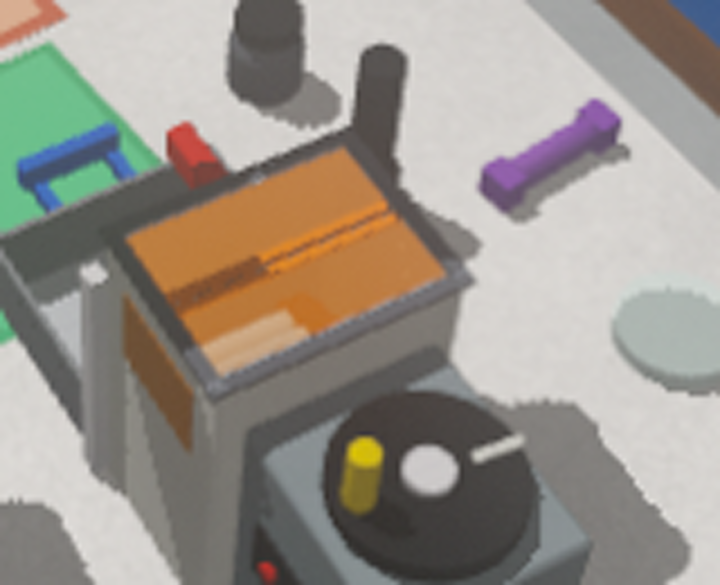

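View pics/j1.png

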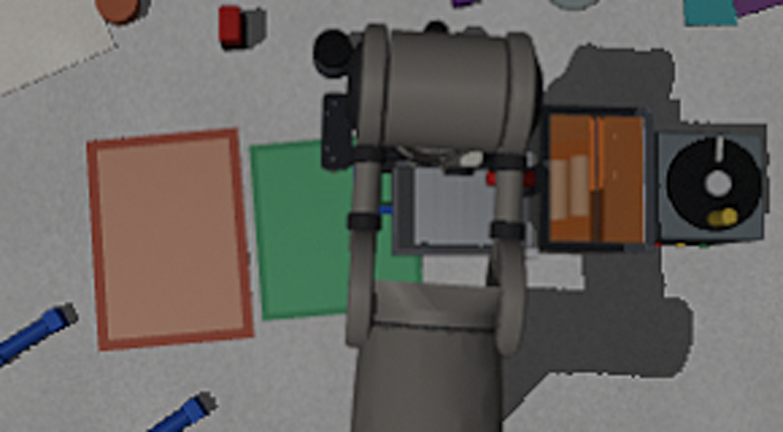

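The sheet is empty and the tubes show through the leaves. The dark part of the rim at (215,285) looks like the arm's shadow, so I check it again once the arm is on the wheel side. Next is the wheel: pin ≈(0.468,-0.323), centre ≈(0.5075,-0.331).

```bash
python3 - <<'E'
from h import *
plan([0.468,-0.323,0.40],3.105)
E
```

```text
10 rows
[{"offset": [5.6, -35.7, 0.4], "rotation": [-0.0, 0.001, -0.001]}, {"offset": [5.6, -35.7, 0.4], "rotation": [-0.0, 0.001, -0.001]}, {"offset": [5.6, -35.7, 0.4], "rotation": [-0.0, 0.001, -0.001]}, {"offset": [5.6, -35.7, 0.4], "rotation": [-0.0, 0.001, -0.001]}, {"offset": [5.7, -35.6, 0.4], "rotation": [-0.0, 0.001, -0.001]}, {"offset": [5.7, -35.6, 0.4], "rotation": [-0.0, 0.001, -0.001]}, {"offset": [5.7, -35.6, 0.4], "rotation": [-0.0, 0.001, -0.001]}, {"offset": [5.7, -35.6, 0.4], "rotation": [-0.0, 0.001, -0.001]}, {"offset": [5.7, -35.6, 0.4], "rotation": [-0.0, 0.001, -0.001]}, {"offset": [5.8, -35.6, 0.4], "rotation": [-0.0, 0.001, -0.001]}]
```

Call:
{"api": "apply_moves", "payload": {"motion": [{"offset": [6,-36,0],"rotation": [0,0,0]},{"offset": [6,-36,0],"rotation": [0,0,0]},{"offset": [6,-36,0],"rotation": [0,0,0]},{"offset": [6,-36,0],"rotation": [0,0,0]},{"offset": [6,-36,0],"rotation": [0,0,0]},{"offset": [6,-36,0],"rotation": [0,0,0]},{"offset": [6,-36,0],"rotation": [0,0,0]},{"offset": [6,-36,0],"rotation": [0,0,0]},{"offset": [6,-36,0],"rotation": [0,0,0]},{"offset": [6,-36,0],"rotation": [0,0,0]},{"offset": [0,0,0],"rotation": [0,0,0]},{"offset": [0,0,0],"rotation": [0,0,0]}]}}

```text
time: 22.65
tool_pos: [0.4539, -0.3512, 0.4014]
tool_rot: [-3.141, 0.013, 3.087]
contact_force: [0.6, -0.0, -0.2]
opening: 0.0456
```

```bash
python3 - <<'E'
from h import *
st()
plan([0.468,-0.323,0.345],3.105)
p=read_camera("top"); save(p,"k1.png",(270,140,420,260),5)
p2=read_camera("side"); save(p2,"k2.png",(240,180,400,310),4.5)
E
```

```text
t 22.65 P [ 0.4539 -0.3512  0.4014] rot [-3.141  0.013  3.087] F [ 0.6 -0.  -0.2] op 0.0456
2 rows
[{"offset": [-5.9, 14.5, 28.2], "rotation": [-0.0, 0.006, -0.009]}, {"offset": [-6.2, 14.4, 28.2], "rotation": [-0.0, 0.006, -0.009]}]
```

View pics/k2.png

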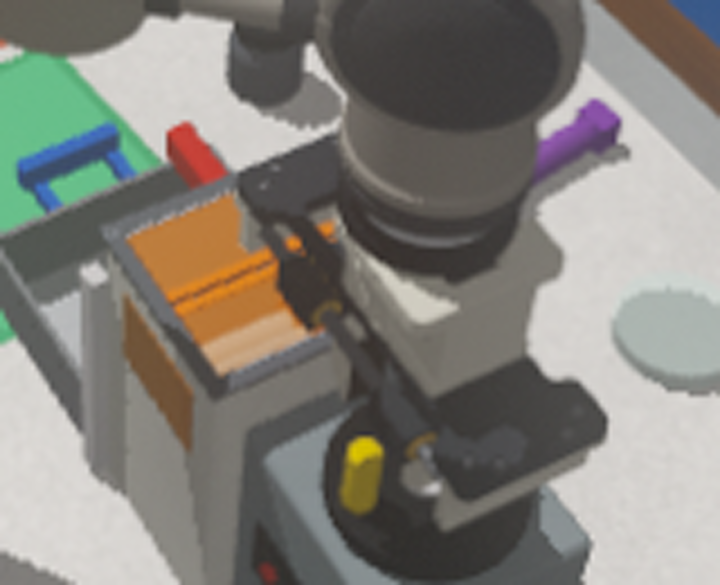

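View pics/k1.png

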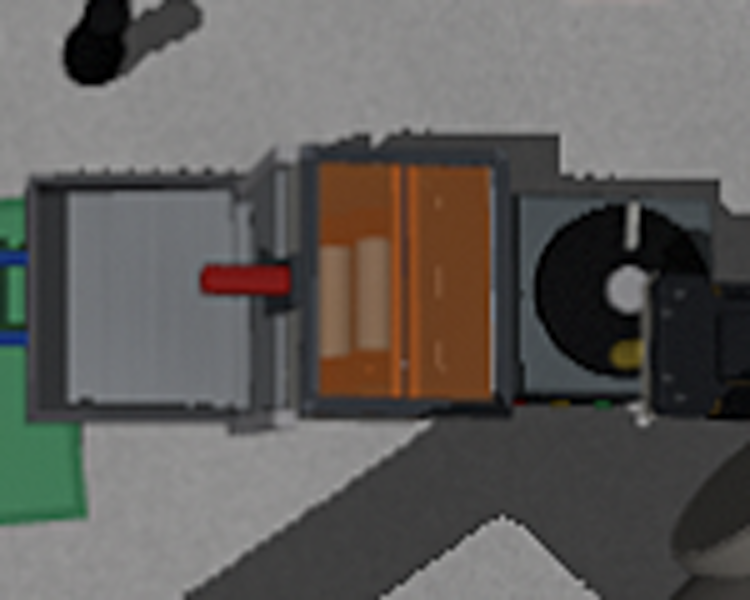

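The flaps are shut (continuous rims at (405,280) in the top crop) with tubes visible under the leaf at (335,300) and (373,290). I move over the pin.

Call:
{"api": "apply_moves", "payload": {"motion": [{"offset": [-7,14,20],"rotation": [0,0.006,-0.009]},{"offset": [-7,14,20],"rotation": [0,0.006,-0.009]},{"offset": [0,0,0],"rotation": [0,0,0]},{"offset": [0,0,0],"rotation": [0,0,0]}]}}

```text
time: 23.08
tool_pos: [0.4715, -0.3185, 0.3624]
tool_rot: [-3.139, 0.003, 3.111]
contact_force: [0.7, -0.3, 1.0]
opening: 0.0459
```

```bash
python3 - <<'E'
from h import *
st()
plan([0.468,-0.323,0.30],3.105)
p=read_camera("top"); save(p,"l1.png",(340,150,420,260),5)
p2=read_camera("side"); save(p2,"l2.png",(280,200,380,310),5)
E
```

```text
t 23.08 P [ 0.4715 -0.3185  0.3624] rot [-3.139e+00  3.000e-03  3.111e+00] F [ 0.7 -0.3  1. ] op 0.0459
2 rows
[{"offset": [1.8, -2.2, 31.2], "rotation": [-0.001, 0.001, 0.003]}, {"offset": [1.7, -2.3, 31.2], "rotation": [-0.001, 0.001, 0.003]}]
```

View pics/l2.png

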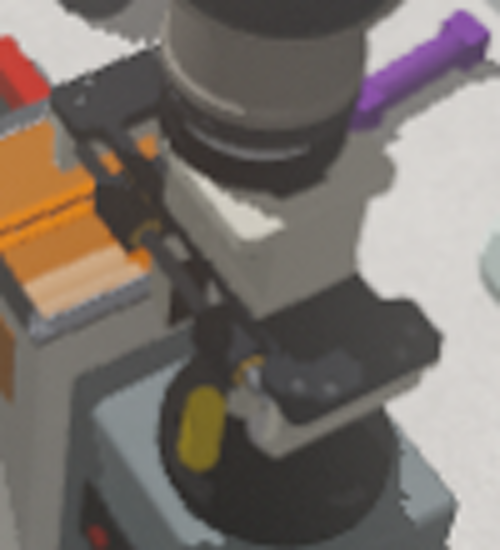

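Call:
{"api": "apply_moves", "payload": {"motion": [{"offset": [2,-3,16],"rotation": [0,0,0.003]},{"offset": [2,-2,16],"rotation": [0,0,0.003]},{"offset": [0,0,16],"rotation": [0,0,0]},{"offset": [0,0,8],"rotation": [0,0,0]},{"offset": [0,0,0],"rotation": [0,0,0]}]}}

```text
time: 23.6
tool_pos: [0.4684, -0.3265, 0.3122]
tool_rot: [-3.13, 0.013, 3.104]
contact_force: [0.6, 0.2, 0.1]
opening: 0.0461
```

```bash
python3 - <<'E'
from h import *
st()
plan([0.468,-0.323,0.298],3.105)
p2=read_camera("side"); save(p2,"l3.png",(280,200,380,310),5)
E
```

```text
t 23.6 P [ 0.4684 -0.3265  0.3122] rot [-3.13   0.013  3.104] F [0.6 0.2 0.1] op 0.0461
1 rows
[{"offset": [0.7, 3.7, 14.1], "rotation": [-0.012, 0.013, -0.001]}]
```

View pics/l3.png

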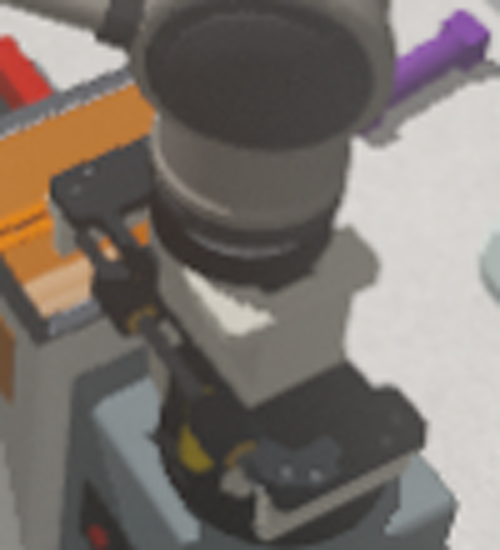

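Call:
{"api": "apply_moves", "payload": {"motion": [{"offset": [0,3,12],"rotation": [-0.012,0.013,0]},{"offset": [0,0,0],"rotation": [0,0,0]}]}}

```text
time: 23.82
tool_pos: [0.4693, -0.3244, 0.3024]
tool_rot: [-3.14, 0.003, 3.103]
contact_force: [-0.6, -0.6, -0.7]
opening: 0.0457
```

Call:
{"api": "apply_moves", "payload": {"motion": [{"offset": [0,0,0],"rotation": [0,0,0]},{"offset": [0,0,0],"rotation": [0,0,0]},{"offset": [0,0,0],"rotation": [0,0,0]},{"offset": [0,0,0],"rotation": [0,0,0]},{"offset": [0,0,0],"rotation": [0,0,0]}], "grip": 1, "grip_force": 8}}

```text
time: 24.23
tool_pos: [0.47, -0.3245, 0.3041]
tool_rot: [-3.138, 0.005, 3.104]
contact_force: [0.2, -1.8, -2.7]
opening: 0.0178
```

```bash
cat >> h.py <<'E'
def arc(c,step,n,r=0.042,z=0.302,psi=3.105,pull=1.0):
    """clockwise arc about c from current angle; rows as chords in tool axes"""
    s=observe(); P=np.array(s["tool_pos"]); R=Ro.from_euler("xyz",s["tool_rot"])
    a=np.arctan2(P[1]-c[1],P[0]-c[0]); print("angle",round(a,3),"rad",round(np.hypot(P[0]-c[0],P[1]-c[1]),4))
    rv=(R.inv()*Ro.from_euler("xyz",[np.pi,0,psi])).as_rotvec()
    rows=[];q=P
    for i in range(n):
        b=a-step*(i+1); t=np.array([c[0]+r*np.cos(b),c[1]+r*np.sin(b),q[2]+np.clip(z-q[2],-.003,.003)])
        d=R.inv().apply(t-q)*1000; q=t
        rows.append({"offset":[float(v) for v in d.round(1)],"rotation":[float(v) for v in (rv/n).round(3)]})
    print(json.dumps(rows))
E
python3 - <<'E'
from h import *
st()
arc((0.5075,-0.331),0.26,8)
E
```

```text
t 24.23 P [ 0.47   -0.3245  0.3041] rot [-3.138  0.005  3.104] F [ 0.2 -1.8 -2.7] op 0.0178
angle 2.97 rad 0.038
[{"offset": [1.1, 11.1, 2.0], "rotation": [-0.0, 0.001, -0.0]}, {"offset": [-5.5, 9.4, -0.0], "rotation": [-0.0, 0.001, -0.0]}, {"offset": [-7.7, 7.7, 0.0], "rotation": [-0.0, 0.001, -0.0]}, {"offset": [-9.4, 5.5, 0.0], "rotation": [-0.0, 0.001, -0.0]}, {"offset": [-10.5, 2.9, 0.0], "rotation": [-0.0, 0.001, -0.0]}, {"offset": [-10.9, 0.1, 0.1], "rotation": [-0.0, 0.001, -0.0]}, {"offset": [-10.5, -2.7, 0.1], "rotation": [-0.0, 0.001, -0.0]}, {"offset": [-9.5, -5.4, 0.1], "rotation": [-0.0, 0.001, -0.0]}]
```

The pin is gripped (opening 17.8 mm). I start winding clockwise.

Call:
{"api": "apply_moves", "payload": {"motion": [{"offset": [-1,10,1],"rotation": [0,0,0]},{"offset": [-4,9,0],"rotation": [0,0,0]},{"offset": [-7,7.5,0],"rotation": [0,0,0]},{"offset": [-9,5.5,0],"rotation": [0,0,0]}]}}

```text
time: 24.57
tool_pos: [0.49, -0.2926, 0.304]
tool_rot: [-3.137, -0.0, 3.1]
contact_force: [-4.2, 1.0, 1.4]
opening: 0.0176
```

```bash
python3 - <<'E'
from h import *
st()
arc((0.5075,-0.331),0.26,8,r=0.040)
E
```

```text
t 24.57 P [ 0.49   -0.2926  0.304 ] rot [-3.137 -0.     3.1  ] F [-4.2  1.   1.4] op 0.0176
angle 1.998 rad 0.0422
[{"offset": [-10.8, 1.5, 2.0], "rotation": [-0.001, -0.0, -0.001]}, {"offset": [-10.3, 0.8, -0.0], "rotation": [-0.001, -0.0, -0.001]}, {"offset": [-10.2, -1.9, 0.0], "rotation": [-0.001, -0.0, -0.001]}, {"offset": [-9.4, -4.4, 0.0], "rotation": [-0.001, -0.0, -0.001]}, {"offset": [-7.9, -6.7, 0.0], "rotation": [-0.001, -0.0, -0.001]}, {"offset": [-5.9, -8.5, 0.0], "rotation": [-0.001, -0.0, -0.001]}, {"offset": [-3.5, -9.7, 0.0], "rotation": [-0.001, -0.0, -0.001]}, {"offset": [-0.9, -10.3, 0.1], "rotation": [-0.001, -0.0, -0.001]}]
```

Call:
{"api": "apply_moves", "payload": {"motion": [{"offset": [-10,3,1],"rotation": [0,0,0]},{"offset": [-11,1,0],"rotation": [0,0,0]},{"offset": [-10.5,-2,0],"rotation": [0,0,0]},{"offset": [-9.5,-4.5,0],"rotation": [0,0,0]},{"offset": [-8,-7,0],"rotation": [0,0,0]},{"offset": [-6,-9,0],"rotation": [0,0,0]}]}}

```text
time: 25.07
tool_pos: [0.5467, -0.3038, 0.3039]
tool_rot: [3.14, -0.008, 3.106]
contact_force: [-1.8, 2.7, 1.4]
opening: 0.0176
```

```bash
python3 - <<'E'
from h import *
st()
p=read_camera("top"); save(p,"m1.png",(340,150,440,260),5)
p2=read_camera("side"); save(p2,"m2.png",(280,200,380,310),5)
arc((0.5075,-0.331),0.26,8)
E
```

```text
t 25.07 P [ 0.5467 -0.3038  0.3039] rot [ 3.14  -0.008  3.106] F [-1.8  2.7  1.4] op 0.0176
angle 0.574 rad 0.0475
[{"offset": [-0.5, -12.8, 1.9], "rotation": [-0.0, -0.001, 0.0]}, {"offset": [-2.4, -10.6, -0.0], "rotation": [-0.0, -0.001, 0.0]}, {"offset": [0.4, -10.9, 0.0], "rotation": [-0.0, -0.001, 0.0]}, {"offset": [3.2, -10.4, 0.0], "rotation": [-0.0, -0.001, 0.0]}, {"offset": [5.8, -9.2, 0.0], "rotation": [-0.0, -0.001, 0.0]}, {"offset": [8.0, -7.4, 0.0], "rotation": [-0.0, -0.001, 0.0]}, {"offset": [9.6, -5.1, 0.1], "rotation": [-0.0, -0.001, 0.0]}, {"offset": [10.6, -2.5, 0.1], "rotation": [-0.0, -0.001, 0.0]}]
```

View pics/m2.png

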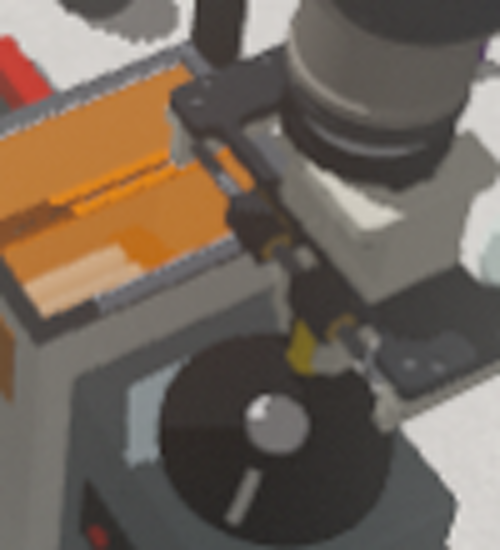

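The wheel is turning with the pin: the white mark is now at (243,495).

Call:
{"api": "apply_moves", "payload": {"motion": [{"offset": [-2,-11.5,1],"rotation": [0,0,0]},{"offset": [-1,-11,0],"rotation": [0,0,0]},{"offset": [1.5,-11,0],"rotation": [0,0,0]},{"offset": [4,-10,0],"rotation": [0,0,0]},{"offset": [6.5,-9,0],"rotation": [0,0,0]},{"offset": [8,-7,0],"rotation": [0,0,0]}]}}

```text
time: 25.67
tool_pos: [0.5397, -0.3561, 0.3041]
tool_rot: [3.138, 0.021, 3.116]
contact_force: [8.4, -3.6, -1.9]
opening: 0.0179
```

```bash
python3 - <<'E'
from h import *
st()
arc((0.509,-0.331),0.26,8)
E
```

```text
t 25.67 P [ 0.5397 -0.3561  0.3041] rot [3.138 0.021 3.116] F [ 8.4 -3.6 -1.9] op 0.0179
angle -0.687 rad 0.0396
[{"offset": [5.9, -9.1, 1.9], "rotation": [0.0, 0.003, 0.001]}, {"offset": [9.4, -5.4, -0.2], "rotation": [0.0, 0.003, 0.001]}, {"offset": [10.5, -2.8, -0.2], "rotation": [0.0, 0.003, 0.001]}, {"offset": [10.9, 0.0, -0.2], "rotation": [0.0, 0.003, 0.001]}, {"offset": [10.5, 2.8, -0.2], "rotation": [0.0, 0.003, 0.001]}, {"offset": [9.4, 5.4, -0.2], "rotation": [0.0, 0.003, 0.001]}, {"offset": [7.7, 7.7, -0.1], "rotation": [0.0, 0.003, 0.001]}, {"offset": [5.5, 9.4, -0.1], "rotation": [0.0, 0.003, 0.001]}]
```

Call:
{"api": "apply_moves", "payload": {"motion": [{"offset": [6,-9,1],"rotation": [0,0.01,0.004]},{"offset": [9.5,-5.5,0],"rotation": [0,0.005,0.004]},{"offset": [10.5,-3,0],"rotation": [0,0,0]},{"offset": [11,0,0],"rotation": [0,0,0]},{"offset": [10.5,3,0],"rotation": [0,0,0]},{"offset": [9.5,5.5,0],"rotation": [0,0,0]}]}}

```text
time: 26.17
tool_pos: [0.4818, -0.3602, 0.3036]
tool_rot: [3.135, 0.013, 3.11]
contact_force: [7.8, 4.9, 0.3]
opening: 0.0175
```

```bash
python3 - <<'E'
from h import *
st()
arc((0.509,-0.331),0.26,8)
E
```

```text
t 26.17 P [ 0.4818 -0.3602  0.3036] rot [3.135 0.013 3.11 ] F [7.8 4.9 0.3] op 0.0175
angle -2.321 rad 0.04
[{"offset": [8.6, 6.6, 1.5], "rotation": [0.001, 0.002, 0.001]}, {"offset": [4.9, 9.7, 0.0], "rotation": [0.001, 0.002, 0.001]}, {"offset": [2.2, 10.7, 0.0], "rotation": [0.001, 0.002, 0.001]}, {"offset": [-0.6, 10.9, 0.1], "rotation": [0.001, 0.002, 0.001]}, {"offset": [-3.4, 10.3, 0.1], "rotation": [0.001, 0.002, 0.001]}, {"offset": [-5.9, 9.1, 0.1], "rotation": [0.001, 0.002, 0.001]}, {"offset": [-8.1, 7.3, 0.1], "rotation": [0.001, 0.002, 0.001]}, {"offset": [-9.7, 5.0, 0.2], "rotation": [0.001, 0.002, 0.001]}]
```

Call:
{"api": "apply_moves", "payload": {"motion": [{"offset": [8,7,1],"rotation": [0,0.007,0]},{"offset": [5,9.5,0],"rotation": [0,0,0]},{"offset": [2,10.5,0],"rotation": [0,0,0]},{"offset": [0,8,0],"rotation": [0,0,0]}]}}

```text
time: 26.5
tool_pos: [0.4669, -0.3227, 0.3035]
tool_rot: [3.138, 0.015, 3.108]
contact_force: [8.8, -3.1, -5.0]
opening: 0.0179
```

```bash
python3 - <<'E'
from h import *
st()
arc((0.509,-0.331),0.15,6)
p=read_camera("top"); save(p,"n1.png",(340,150,440,260),5)
p2=read_camera("side"); save(p2,"n2.png",(280,200,380,310),5)
E
```

```text
t 26.5 P [ 0.4669 -0.3227  0.3035] rot [3.138 0.015 3.108] F [ 8.8 -3.1 -5. ] op 0.0179
angle 2.948 rad 0.0429
[{"offset": [-2.4, 6.0, 1.5], "rotation": [0.001, 0.003, 0.001]}, {"offset": [-2.4, 5.8, 0.1], "rotation": [0.001, 0.003, 0.001]}, {"offset": [-3.2, 5.4, 0.1], "rotation": [0.001, 0.003, 0.001]}, {"offset": [-4.0, 4.9, 0.1], "rotation": [0.001, 0.003, 0.001]}, {"offset": [-4.7, 4.2, 0.1], "rotation": [0.001, 0.003, 0.001]}, {"offset": [-5.2, 3.5, 0.1], "rotation": [0.001, 0.003, 0.001]}]
```

Call:
{"api": "apply_moves", "payload": {"motion": [{"offset": [-3,6,1],"rotation": [0,0.005,0]},{"offset": [-3,6,0],"rotation": [0,0.005,0]},{"offset": [-3,6,0],"rotation": [0,0,0]},{"offset": [-4,5,0],"rotation": [0,0,0]}]}}

```text
time: 26.93
tool_pos: [0.4772, -0.304, 0.3034]
tool_rot: [-3.13, 0.001, 3.106]
contact_force: [-2.1, -17.2, -5.8]
opening: 0.0273
```

Call:
{"api": "apply_moves", "payload": {"motion": [{"offset": [-4,5,0],"rotation": [0,0,0]},{"offset": [-4,4,0],"rotation": [0,0,0]},{"offset": [-5,4,0],"rotation": [0,0,0]}]}}

```text
time: 27.18
tool_pos: [0.4905, -0.2992, 0.3033]
tool_rot: [-3.109, 0.004, 3.103]
contact_force: [2.2, -1.1, 1.0]
opening: 0.0206
```

```bash
python3 - <<'E'
from h import *
st()
arc((0.509,-0.331),0.15,6)
p=read_camera("top"); save(p,"n3.png",(340,150,440,260),5)
p2=read_camera("side"); save(p2,"n4.png",(280,200,380,310),5)
E
```

```text
t 27.18 P [ 0.4905 -0.2992  0.3033] rot [-3.109  0.004  3.103] F [ 2.2 -1.1  1. ] op 0.0206
angle 2.097 rad 0.0368
[{"offset": [-2.7, 7.4, 1.1], "rotation": [-0.005, 0.001, -0.0]}, {"offset": [-5.9, 2.1, -0.0], "rotation": [-0.005, 0.001, -0.0]}, {"offset": [-6.2, 1.2, -0.0], "rotation": [-0.005, 0.001, -0.0]}, {"offset": [-6.3, 0.3, 0.0], "rotation": [-0.005, 0.001, -0.0]}, {"offset": [-6.3, -0.7, 0.0], "rotation": [-0.005, 0.001, -0.0]}, {"offset": [-6.1, -1.6, 0.1], "rotation": [-0.005, 0.001, -0.0]}]
```

View pics/n4.png

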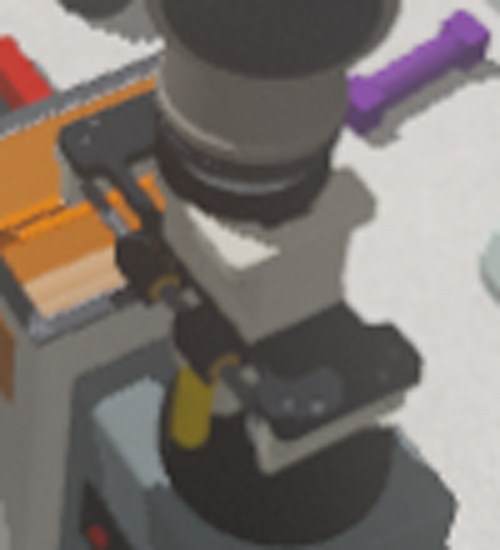

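A 17 N push in -y and the pads forced apart suggest the end stop was met and the pin then slipped out of the pads. I open, rise and look.

Call:
{"api": "apply_moves", "payload": {"motion": [{"offset": [0,0,0],"rotation": [0,0,0]},{"offset": [0,0,0],"rotation": [0,0,0]},{"offset": [0,0,0],"rotation": [0,0,0]}], "grip": 0.3}}

```text
time: 27.53
tool_pos: [0.4907, -0.2957, 0.3032]
tool_rot: [-3.115, 0.004, 3.105]
contact_force: [2.8, 0.4, 0.5]
opening: 0.026
```

Call:
{"api": "apply_moves", "payload": {"motion": [{"offset": [0,0,-20],"rotation": [0,0,0]},{"offset": [0,0,-30],"rotation": [0,0,0]},{"offset": [0,0,-30],"rotation": [0,0,0]},{"offset": [0,38,0],"rotation": [0,0,0]},{"offset": [0,38,0],"rotation": [0,0,0]},{"offset": [0,38,0],"rotation": [0,0,0]},{"offset": [0,38,0],"rotation": [0,0,0]},{"offset": [0,38,0],"rotation": [0,0,0]},{"offset": [0,38,0],"rotation": [0,0,0]},{"offset": [0,0,0],"rotation": [0,0,0]}]}}

```text
time: 28.37
tool_pos: [0.4922, -0.0582, 0.3762]
tool_rot: [-3.121, -0.015, 3.095]
contact_force: [0.1, -0.2, -0.2]
opening: 0.0641
```

```bash
python3 - <<'E'
from h import *
st()
p=read_camera("top"); save(p,"o1.png",(270,140,420,260),5)
p2=read_camera("side"); save(p2,"o2.png",(240,180,400,310),4.5)
for pp in (p,p2):
  for q in ("wheel_pin","wheel_centre","pull_lug"):
    for r in tip_of(q,pp)[:3]: print(q,round(r["score"],2),np.round(r["location"],4))
E
```

```text
t 28.37 P [ 0.4922 -0.0582  0.3762] rot [-3.121 -0.015  3.095] F [ 0.1 -0.2 -0.2] op 0.0641
wheel_pin 0.56 [ 0.4679 -0.3099  0.2451]
wheel_pin 0.55 [7.153e-01 1.273e-01 5.000e-04]
wheel_centre 0.71 [ 0.5086 -0.3371  0.2261]
wheel_centre 0.3 [ 0.4693 -0.3101  0.2429]
wheel_pin 0.73 [ 0.4706 -0.3119  0.2496]
wheel_centre 0.9 [ 0.5104 -0.3304  0.2262]
pull_lug 0.57 [ 0.5202 -0.076   0.2241]
```

View pics/o2.png

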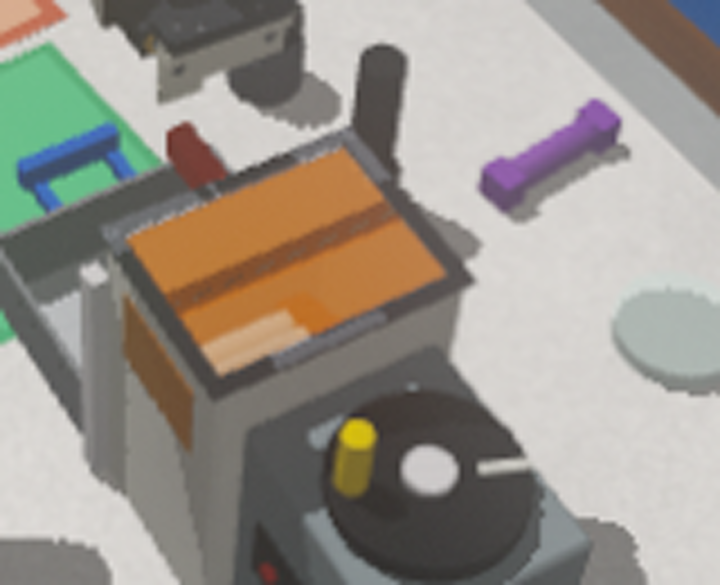

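View pics/o1.png

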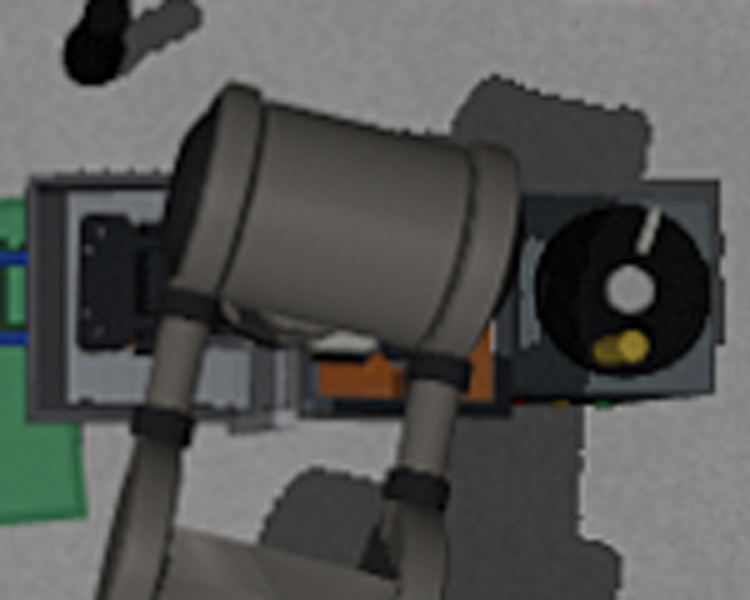

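Compared with the start, the pin has gone from about 169° to 152° and the white mark from straight up to (650,230), so it made one turn plus about 0.3 rad. That fits the end stop. To be sure, I grip the pin again and press on clockwise.

```bash
python3 - <<'E'
from h import *
plan([0.469,-0.311,0.375],3.105)
E
```

```text
7 rows
[{"offset": [1.6, -35.3, 1.0], "rotation": [-0.003, -0.002, -0.002]}, {"offset": [1.7, -35.3, 0.9], "rotation": [-0.003, -0.002, -0.002]}, {"offset": [1.8, -35.3, 0.8], "rotation": [-0.003, -0.002, -0.002]}, {"offset": [1.9, -35.3, 0.6], "rotation": [-0.003, -0.002, -0.002]}, {"offset": [1.9, -35.3, 0.5], "rotation": [-0.003, -0.002, -0.002]}, {"offset": [2.0, -35.2, 0.4], "rotation": [-0.003, -0.002, -0.002]}, {"offset": [2.1, -35.2, 0.3], "rotation": [-0.003, -0.002, -0.002]}]
```

Call:
{"api": "apply_moves", "payload": {"motion": [{"offset": [2,-35,0],"rotation": [-0.003,-0.002,-0.002]},{"offset": [2,-35,0],"rotation": [-0.003,-0.002,-0.002]},{"offset": [2,-35,0],"rotation": [-0.003,-0.002,-0.002]},{"offset": [2,-35,0],"rotation": [-0.003,-0.002,-0.002]},{"offset": [2,-35,0],"rotation": [-0.003,-0.002,-0.002]},{"offset": [2,-35,0],"rotation": [-0.003,-0.002,-0.002]},{"offset": [2,-15,0],"rotation": [-0.003,0,0]},{"offset": [0,0,0],"rotation": [0,0,0]},{"offset": [0,0,0],"rotation": [0,0,0]}], "grip": 0.45}}

```text
time: 29.52
tool_pos: [0.4639, -0.3064, 0.3772]
tool_rot: [3.141, -0.003, 3.092]
contact_force: [-0.1, 0.5, -0.1]
opening: 0.0503
```

```bash
python3 - <<'E'
from h import *
st()
plan([0.469,-0.311,0.30],3.105,n=4)
E
```

```text
t 29.52 P [ 0.4639 -0.3064  0.3772] rot [ 3.141e+00 -3.000e-03  3.092e+00] F [-0.1  0.5 -0.1] op 0.0503
4 rows
[{"offset": [-1.4, -1.1, 19.3], "rotation": [0.0, -0.001, -0.003]}, {"offset": [-1.4, -1.1, 19.3], "rotation": [0.0, -0.001, -0.003]}, {"offset": [-1.4, -1.1, 19.3], "rotation": [0.0, -0.001, -0.003]}, {"offset": [-1.3, -1.1, 19.3], "rotation": [0.0, -0.001, -0.003]}]
```

Call:
{"api": "apply_moves", "payload": {"motion": [{"offset": [-3,-3,17],"rotation": [0,0,-0.006]},{"offset": [-2,-2,17],"rotation": [0,0,-0.006]},{"offset": [0,0,17],"rotation": [0,0,0]},{"offset": [0,0,14],"rotation": [0,0,0]},{"offset": [0,0,0],"rotation": [0,0,0]}]}}

```text
time: 29.93
tool_pos: [0.4687, -0.3094, 0.311]
tool_rot: [3.141, -0.001, 3.103]
contact_force: [-0.0, 1.0, -0.7]
opening: 0.0505
```

```bash
python3 - <<'E'
from h import *
st()
plan([0.469,-0.311,0.302],3.105)
E
```

```text
t 29.93 P [ 0.4687 -0.3094  0.311 ] rot [ 3.141e+00 -1.000e-03  3.103e+00] F [-0.   1.  -0.7] op 0.0505
1 rows
[{"offset": [-0.3, -1.6, 9.0], "rotation": [0.0, -0.001, -0.002]}]
```

Call:
{"api": "apply_moves", "payload": {"motion": [{"offset": [0,-2,9],"rotation": [0,0,0]},{"offset": [0,0,0],"rotation": [0,0,0]}]}}

```text
time: 30.1
tool_pos: [0.469, -0.31, 0.302]
tool_rot: [3.141, -0.001, 3.105]
contact_force: [-0.8, 0.5, 0.4]
opening: 0.0507
```

Call:
{"api": "apply_moves", "payload": {"motion": [{"offset": [0,0,0],"rotation": [0,0,0]},{"offset": [0,0,0],"rotation": [0,0,0]},{"offset": [0,0,0],"rotation": [0,0,0]},{"offset": [0,0,0],"rotation": [0,0,0]},{"offset": [0,0,0],"rotation": [0,0,0]},{"offset": [0,0,0],"rotation": [0,0,0]}], "grip": 1, "grip_force": 20}}

```text
time: 30.6
tool_pos: [0.4702, -0.31, 0.3055]
tool_rot: [-3.138, 0.004, 3.106]
contact_force: [0.7, -1.4, -3.6]
opening: 0.0177
```

Call:
{"api": "apply_moves", "payload": {"motion": [{"offset": [-1.5,3,0],"rotation": [0,0,0]},{"offset": [-1.5,3,0],"rotation": [0,0,0]}]}}

```text
time: 30.77
tool_pos: [0.471, -0.3086, 0.3055]
tool_rot: [-3.128, -0.002, 3.104]
contact_force: [-8.4, -13.8, -2.3]
opening: 0.0175
```

Call:
{"api": "apply_moves", "payload": {"motion": [{"offset": [-2,3.5,0],"rotation": [0,0,0]},{"offset": [-2,3.5,0],"rotation": [0,0,0]}]}}

```text
time: 30.93
tool_pos: [0.4715, -0.3079, 0.3054]
tool_rot: [-3.116, -0.009, 3.1]
contact_force: [-9.0, -12.9, -2.4]
opening: 0.0173
```

The pin doesn't move under about 16 N, so the wheel is at its end stop. I release it and go on to the shutter lug.

Call:
{"api": "apply_moves", "payload": {"motion": [{"offset": [1,-1,0],"rotation": [0,0,0]},{"offset": [0,0,0],"rotation": [0,0,0]},{"offset": [0,0,0],"rotation": [0,0,0]},{"offset": [0,0,0],"rotation": [0,0,0]},{"offset": [0,0,0],"rotation": [0,0,0]},{"offset": [0,0,0],"rotation": [0,0,0]}], "grip": 0.45}}

```text
time: 31.43
tool_pos: [0.4703, -0.309, 0.3059]
tool_rot: [-3.115, -0.009, 3.099]
contact_force: [0.1, -0.6, -0.2]
opening: 0.0496
```

```bash
python3 - <<'E'
from h import *
st()
s=observe();P=s["tool_pos"]
plan([P[0],P[1],.375],3.105)
plan([0.5185,-0.072,0.375],1.534,start=([P[0],P[1],.375],3.105))
E
```

```text
t 31.43 P [ 0.4703 -0.309   0.3059] rot [-3.115 -0.009  3.099] F [ 0.1 -0.6 -0.2] op 0.0496
2 rows
[{"offset": [0.3, -0.9, -34.6], "rotation": [-0.013, -0.005, -0.003]}, {"offset": [0.2, -0.5, -34.6], "rotation": [-0.013, -0.005, -0.003]}]
14 rows
[{"offset": [-2.8, 17.0, 0.0], "rotation": [0.0, -0.0, 0.112]}, {"offset": [-0.9, 17.3, 0.0], "rotation": [0.0, -0.0, 0.112]}, {"offset": [1.0, 17.2, 0.0], "rotation": [0.0, -0.0, 0.112]}, {"offset": [3.0, 17.0, 0.0], "rotation": [0.0, -0.0, 0.112]}, {"offset": [4.9, 16.6, 0.0], "rotation": [0.0, -0.0, 0.112]}, {"offset": [6.7, 15.9, 0.0], "rotation": [0.0, -0.0, 0.112]}, {"offset": [8.4, 15.1, 0.0], "rotation": [0.0, -0.0, 0.112]}, {"offset": [10.1, 14.0, 0.0], "rotation": [0.0, -0.0, 0.112]}, {"offset": [11.6, 12.8, 0.0], "rotation": [0.0, -0.0, 0.112]}, {"offset": [12.9, 11.5, 0.0], "rotation": [0.0, -0.0, 0.112]}, {"offset": [14.1, 9.9, 0.0], "rotation": [0.0, -0.0, 0.112]}, {"offset": [15.2, 8.3, 0.0], "rotation": [0.0, -0.0, 0.112]}, {"offset": [16.0, 6.5, 0.0], "rotation": [0.0, -0.0, 0.112]}, {"offset": [16.6, 4.7, 0.0], "rotation": [0.0, -0.0, 0.112]}]
```

Call:
{"api": "apply_moves", "payload": {"motion": [{"offset": [0,0,-34],"rotation": [-0.013,-0.005,0]},{"offset": [0,0,-34],"rotation": [-0.013,-0.005,0]},{"offset": [-3,17,0],"rotation": [0,0,0.115]},{"offset": [-1,17,0],"rotation": [0,0,0.115]},{"offset": [1,17,0],"rotation": [0,0,0.115]},{"offset": [3,17,0],"rotation": [0,0,0.115]},{"offset": [5,17,0],"rotation": [0,0,0.115]},{"offset": [7,16,0],"rotation": [0,0,0.115]},{"offset": [8,15,0],"rotation": [0,0,0.115]},{"offset": [10,14,0],"rotation": [0,0,0.115]},{"offset": [12,13,0],"rotation": [0,0,0.115]},{"offset": [13,11,0],"rotation": [0,0,0.115]}]}}

```text
time: 32.43
tool_pos: [0.5129, -0.1325, 0.3779]
tool_rot: [3.138, -0.003, 1.896]
contact_force: [-0.3, 0.2, -0.7]
opening: 0.0506
```

```bash
python3 - <<'E'
from h import *
st()
plan([0.5185,-0.073,0.36],1.534)
E
```

```text
t 32.43 P [ 0.5129 -0.1325  0.3779] rot [ 3.138e+00 -3.000e-03  1.896e+00] F [-0.3  0.2 -0.7] op 0.0506
4 rows
[{"offset": [13.6, 6.1, 4.5], "rotation": [0.001, -0.001, 0.091]}, {"offset": [14.1, 4.8, 4.5], "rotation": [0.001, -0.001, 0.091]}, {"offset": [14.5, 3.5, 4.5], "rotation": [0.001, -0.001, 0.091]}, {"offset": [14.8, 2.2, 4.5], "rotation": [0.001, -0.001, 0.091]}]
```

Call:
{"api": "apply_moves", "payload": {"motion": [{"offset": [13,6,2],"rotation": [0,0,0.09]},{"offset": [13,5,2],"rotation": [0,0,0.09]},{"offset": [13,3,2],"rotation": [0,0,0.09]},{"offset": [13,2,2],"rotation": [0,0,0.08]},{"offset": [0,0,0],"rotation": [0,0,0]},{"offset": [0,0,0],"rotation": [0,0,0]}]}}

```text
time: 32.93
tool_pos: [0.5199, -0.0705, 0.3705]
tool_rot: [3.137, -0.005, 1.532]
contact_force: [0.3, -0.9, 0.2]
opening: 0.0507
```

```bash
python3 - <<'E'
from h import *
st()
p=read_camera("top"); save(p,"q1.png",(240,140,420,260),4)
p2=read_camera("side"); save(p2,"q2.png",(230,140,400,310),3.5)
plan([0.5185,-0.073,0.27],1.534)
E
```

```text
t 32.93 P [ 0.5199 -0.0705  0.3705] rot [ 3.137 -0.005  1.532] F [ 0.3 -0.9  0.2] op 0.0507
3 rows
[{"offset": [-0.8, -0.6, 33.5], "rotation": [0.002, -0.002, -0.001]}, {"offset": [-0.8, -0.5, 33.5], "rotation": [0.002, -0.002, -0.001]}, {"offset": [-0.7, -0.5, 33.5], "rotation": [0.002, -0.002, -0.001]}]
```

View pics/q2.png

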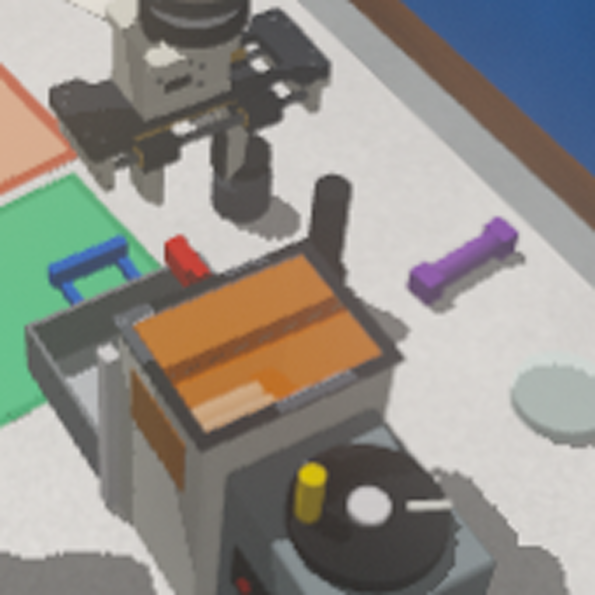

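Call:
{"api": "apply_moves", "payload": {"motion": [{"offset": [-1,-1,30],"rotation": [0.005,-0.005,0]},{"offset": [-1,0,30],"rotation": [0,0,0]},{"offset": [0,0,15],"rotation": [0,0,0]},{"offset": [0,0,0],"rotation": [0,0,0]},{"offset": [0,0,0],"rotation": [0,0,0]}]}}

```text
time: 33.45
tool_pos: [0.5197, -0.0773, 0.2953]
tool_rot: [3.137, 0.002, 1.535]
contact_force: [-0.3, -0.7, -0.0]
opening: 0.0504
```

```bash
python3 - <<'E'
from h import *
st()
p2=read_camera("side"); save(p2,"q3.png",(230,140,400,310),3.5)
plan([0.5185,-0.073,0.27],1.534)
E
```

```text
t 33.45 P [ 0.5197 -0.0773  0.2953] rot [3.137e+00 2.000e-03 1.535e+00] F [-0.3 -0.7 -0. ] op 0.0504
1 rows
[{"offset": [4.4, -1.5, 25.5], "rotation": [0.005, 0.002, 0.001]}]
```

View pics/q3.png

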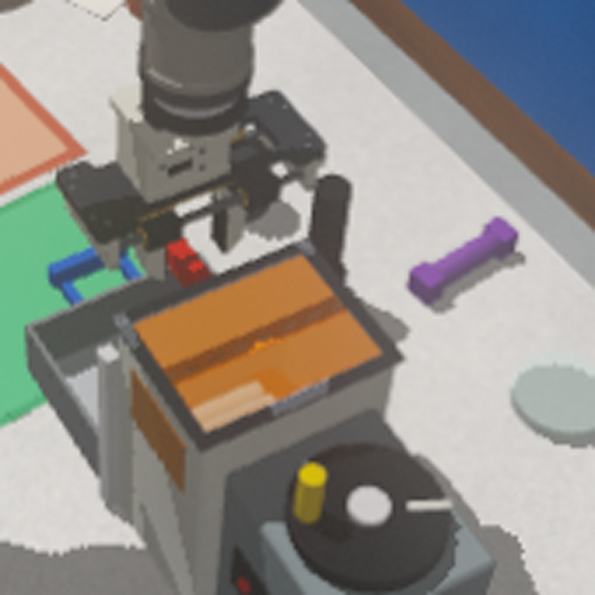

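The lug at (185,260) sits between the two fingers (near one at (150,265), far one at (228,228)). I lower the rest and grip.

Call:
{"api": "apply_moves", "payload": {"motion": [{"offset": [4,-1,12],"rotation": [0.005,0,0]},{"offset": [1,0,11],"rotation": [0,0,0]},{"offset": [0,0,0],"rotation": [0,0,0]}]}}

```text
time: 33.75
tool_pos: [0.5204, -0.0732, 0.2743]
tool_rot: [3.136, 0.004, 1.535]
contact_force: [-0.2, 0.2, 0.3]
opening: 0.0503
```

Call:
{"api": "apply_moves", "payload": {"motion": [{"offset": [0,0,0],"rotation": [0,0,0]},{"offset": [0,0,0],"rotation": [0,0,0]},{"offset": [0,0,0],"rotation": [0,0,0]},{"offset": [0,0,0],"rotation": [0,0,0]},{"offset": [0,0,0],"rotation": [0,0,0]},{"offset": [0,0,0],"rotation": [0,0,0]}], "grip": 1, "grip_force": 45}}

```text
time: 34.25
tool_pos: [0.5179, -0.073, 0.2764]
tool_rot: [-3.141, 0.005, 1.536]
contact_force: [-1.8, -0.4, -2.0]
opening: 0.0177
```

```bash
python3 - <<'E'
from h import *
st()
E
```

```text
t 34.25 P [ 0.5179 -0.073   0.2764] rot [-3.141  0.005  1.536] F [-1.8 -0.4 -2. ] op 0.0177
```

Call:
{"api": "apply_moves", "payload": {"motion": [{"offset": [0,0,-10],"rotation": [0,0,0]},{"offset": [0,0,-15],"rotation": [0,0,0]},{"offset": [0,0,-15],"rotation": [0,0,0]},{"offset": [0,0,-15],"rotation": [0,0,0]},{"offset": [0,0,-15],"rotation": [0,0,0]},{"offset": [0,0,-12],"rotation": [0,0,0]},{"offset": [0,0,-6],"rotation": [0,0,0]}]}}

```text
time: 34.83
tool_pos: [0.5181, -0.0731, 0.3628]
tool_rot: [-3.137, 0.004, 1.536]
contact_force: [0.4, 0.5, -7.0]
opening: 0.0173
```

```bash
python3 - <<'E'
from h import *
st()
E
```

```text
t 34.83 P [ 0.5181 -0.0731  0.3628] rot [-3.137  0.004  1.536] F [ 0.4  0.5 -7. ] op 0.0173
```

Call:
{"api": "apply_moves", "payload": {"motion": [{"offset": [0,0,-6],"rotation": [0,0,0]},{"offset": [0,0,-6],"rotation": [0,0,0]},{"offset": [0,0,-4],"rotation": [0,0,0]},{"offset": [0,0,-4],"rotation": [0,0,0]}]}}

```text
time: 35.17
tool_pos: [0.5183, -0.0733, 0.377]
tool_rot: [-3.129, 0.002, 1.536]
contact_force: [11.4, -3.7, -43.6]
opening: 0.0179
```

Call:
{"api": "apply_moves", "payload": {"motion": [{"offset": [0,0,-3],"rotation": [0,0,0]},{"offset": [0,0,-3],"rotation": [0,0,0]},{"offset": [0,0,-3],"rotation": [0,0,0]},{"offset": [0,0,-3],"rotation": [0,0,0]},{"offset": [0,0,-3],"rotation": [0,0,0]},{"offset": [0,0,-3],"rotation": [0,0,0]}]}}

```text
time: 35.67
tool_pos: [0.5197, -0.0737, 0.3769]
tool_rot: [-3.104, -0.005, 1.534]
contact_force: [4.3, -1.9, -29.0]
opening: 0.0179
```

```bash
python3 - <<'E'
from h import *
st()
p=read_camera("top"); save(p,"r1.png",(240,140,420,260),4)
p2=read_camera("side"); save(p2,"r2.png",(230,140,400,310),3.5)
E
```

```text
t 35.67 P [ 0.5197 -0.0737  0.3769] rot [-3.104 -0.005  1.534] F [  4.3  -1.9 -29. ] op 0.0179
```

View pics/r2.png

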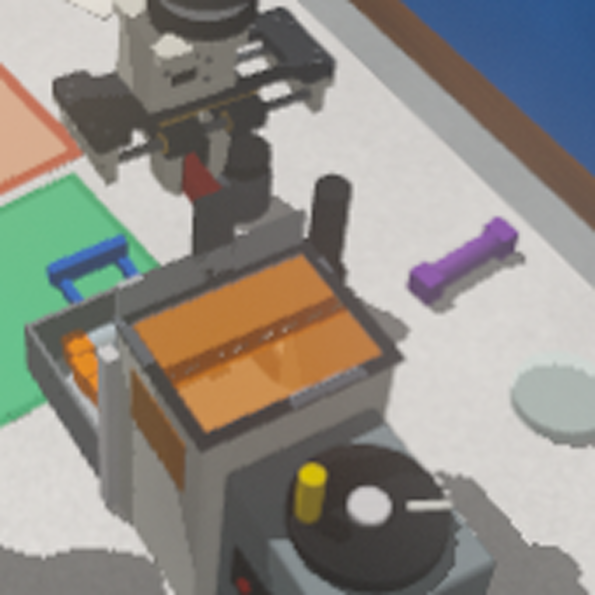

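View pics/r1.png

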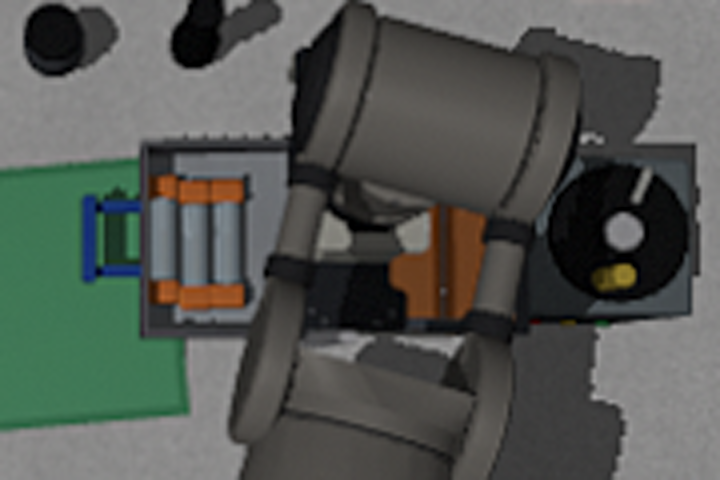

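All three tubes are in the tray (top crop (165,240), (195,240) and (228,240)), and the shutter is at its stop (100.5 mm travel). I lower the lug, then let go.

Call:
{"api": "apply_moves", "payload": {"motion": [{"offset": [0,0,10],"rotation": [-0.01,0,0]},{"offset": [0,0,16],"rotation": [-0.01,0,0]},{"offset": [0,0,16],"rotation": [-0.01,0,0]},{"offset": [0,0,16],"rotation": [-0.005,0,0]},{"offset": [0,0,14],"rotation": [0,0,0]},{"offset": [0,0,12],"rotation": [0,0,0]},{"offset": [0,0,6],"rotation": [0,0,0]},{"offset": [0,0,3],"rotation": [0,0,0]}]}}

```text
time: 36.43
tool_pos: [0.5178, -0.0735, 0.2866]
tool_rot: [3.141, -0.003, 1.535]
contact_force: [1.9, -0.1, -3.5]
opening: 0.0179
```

```bash
python3 - <<'E'
from h import *
st()
E
```

```text
t 36.43 P [ 0.5178 -0.0735  0.2866] rot [ 3.141e+00 -3.000e-03  1.535e+00] F [ 1.9 -0.1 -3.5] op 0.0179
```

Call:
{"api": "apply_moves", "payload": {"motion": [{"offset": [0,0,5],"rotation": [0,0,0]},{"offset": [0,0,4],"rotation": [0,0,0]},{"offset": [0,0,2],"rotation": [0,0,0]}]}}

```text
time: 36.68
tool_pos: [0.5177, -0.0734, 0.277]
tool_rot: [3.14, -0.002, 1.535]
contact_force: [1.4, -0.2, -2.3]
opening: 0.0177
```

Call:
{"api": "apply_moves", "payload": {"motion": [{"offset": [0,0,0],"rotation": [0,0,0]},{"offset": [0,0,0],"rotation": [0,0,0]},{"offset": [0,0,0],"rotation": [0,0,0]},{"offset": [0,0,0],"rotation": [0,0,0]},{"offset": [0,0,0],"rotation": [0,0,0]},{"offset": [0,0,0],"rotation": [0,0,0]}], "grip": 0.4}}

```text
time: 37.18
tool_pos: [0.5192, -0.0737, 0.2811]
tool_rot: [3.132, -0.001, 1.535]
contact_force: [0.1, -0.0, 0.4]
opening: 0.0528
```

Call:
{"api": "apply_moves", "payload": {"motion": [{"offset": [0,0,-20],"rotation": [0,0,0]},{"offset": [0,0,-30],"rotation": [0,0,0]},{"offset": [0,0,-30],"rotation": [0,0,0]},{"offset": [30,0,0],"rotation": [0,0,0]},{"offset": [38,0,0],"rotation": [0,0,0]},{"offset": [38,0,0],"rotation": [0,0,0]},{"offset": [38,0,0],"rotation": [0,0,0]},{"offset": [38,0,0],"rotation": [0,0,0]},{"offset": [38,0,0],"rotation": [0,0,0]},{"offset": [38,0,0],"rotation": [0,0,0]},{"offset": [0,0,0],"rotation": [0,0,0]}]}}

```text
time: 38.1
tool_pos: [0.5289, 0.1927, 0.3674]
tool_rot: [3.127, -0.002, 1.527]
contact_force: [-1.1, -0.4, -0.2]
opening: 0.0552
```

```bash
python3 - <<'E'
from h import *
st()
p=read_camera("top"); save(p,"s1.png",(190,130,420,270),3.4)
p2=read_camera("side"); save(p2,"s2.png",(180,140,400,310),3.4)
for pp in (p,p2):
  for q in ("tray","tray_handle","clean_mat","pull_lug"):
    for r in tip_of(q,pp)[:3]: print(q,round(r["score"],2),np.round(r["location"],4))
E
```

```text
t 38.1 P [0.5289 0.1927 0.3674] rot [ 3.127e+00 -2.000e-03  1.527e+00] F [-1.1 -0.4 -0.2] op 0.0552
tray 0.97 [ 0.5177 -0.0304  0.0025]
tray_handle 0.7 [0.5239 0.0918 0.0498]
tray_handle 0.18 [ 0.7175 -0.0065 -0.0039]
clean_mat 0.58 [0.4752 0.1285 0.0011]
pull_lug 0.62 [ 0.5184 -0.076   0.2245]
tray_handle 0.63 [0.5232 0.0963 0.0512]
tray_handle 0.29 [ 0.5164 -0.1793  0.2449]
clean_mat 0.66 [ 0.4787  0.1287 -0.0028]
pull_lug 0.66 [ 0.518  -0.0802  0.221 ]
pull_lug 0.2 [ 0.7593  0.274  -0.    ]
```

View pics/s2.png

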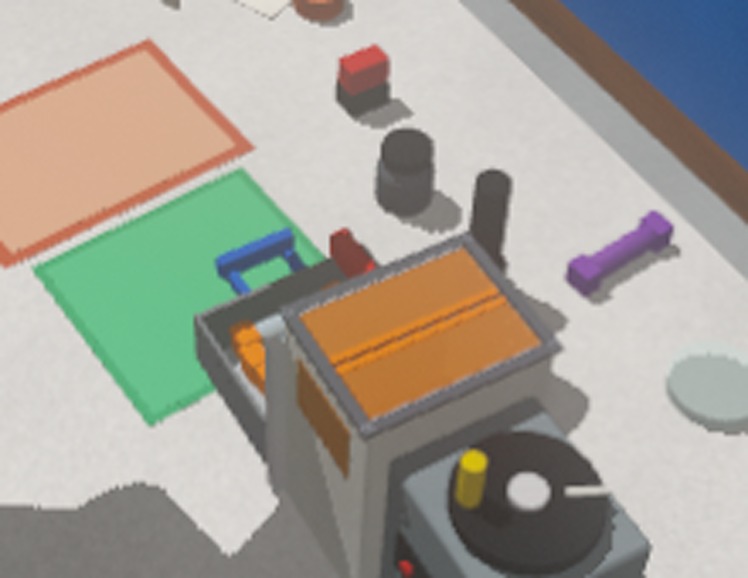

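View pics/s1.png

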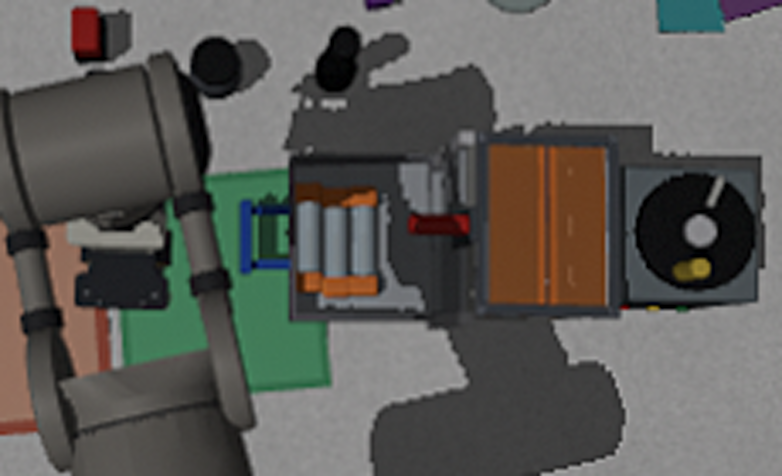

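The shutter is down, the hopper is empty and the tubes lie in the tray. Now I measure the mat's corners.

```bash
python3 - <<'E'
from h import *
p=read_camera("top")
c=ray(p,[[222.6,184],[227.6,248],[287.2,243.4]],0.001); print(c.round(4))
d=c[0]-c[1]; print("len",np.linalg.norm(d[:2]),"yaw x",np.arctan2(d[1],d[0]))
e=c[1]-c[2]; print("len",np.linalg.norm(e[:2]),"yaw y",np.arctan2(-e[0],e[1]))
print("centre",(c[0]+c[2])/2)
p2=read_camera("side")
# side picture s2 corners (crop 180,140 scale 3.4): top (240,170), left (36,270), bottom (152,425)
c=ray(p2,[[180+240/3.4,140+170/3.4],[180+36/3.4,140+270/3.4],[180+152/3.4,140+425/3.4]],0.001); print(c.round(4)); print((c[0]+c[2])/2)
d=c[0]-c[1]; print("len",np.linalg.norm(d[:2]),"yaw",np.arctan2(d[1],d[0]))
E
```

```text
[[0.59   0.2479 0.001 ]
 [0.3453 0.2284 0.001 ]
 [0.3608 0.0029 0.001 ]]
len 0.2454179568597093 yaw x 0.07967464319941385
len 0.2260065006764439 yaw y 0.0684998682469744
centre [0.4754019  0.12542406 0.001     ]
[[ 5.876e-01  2.428e-01  1.000e-03]
 [ 3.461e-01  2.222e-01  1.000e-03]
 [ 3.635e-01 -2.000e-04  1.000e-03]]
[0.4755524  0.12129706 0.001     ]
len 0.24235153369250034 yaw 0.08505823022633686
```

Mat centre is ≈(0.476,0.126) with yaw 0.077. Tray yaw is -0.037 and the handle is at ≈(0.5235,0.094). I turn the jaws across the bar and move over it.

```bash
python3 - <<'E'
from h import *
plan([0.5235,0.094,0.18],3.105)
E
```

```text
14 rows
[{"offset": [-6.6, -0.3, 13.4], "rotation": [0.001, 0.001, -0.113]}, {"offset": [-6.5, -1.0, 13.4], "rotation": [0.001, 0.001, -0.113]}, {"offset": [-6.4, -1.8, 13.4], "rotation": [0.001, 0.001, -0.113]}, {"offset": [-6.1, -2.5, 13.4], "rotation": [0.001, 0.001, -0.113]}, {"offset": [-5.8, -3.1, 13.4], "rotation": [0.001, 0.001, -0.113]}, {"offset": [-5.5, -3.8, 13.4], "rotation": [0.001, 0.001, -0.113]}, {"offset": [-5.0, -4.3, 13.4], "rotation": [0.001, 0.001, -0.113]}, {"offset": [-4.5, -4.9, 13.4], "rotation": [0.001, 0.001, -0.113]}, {"offset": [-3.9, -5.3, 13.4], "rotation": [0.001, 0.001, -0.113]}, {"offset": [-3.3, -5.7, 13.4], "rotation": [0.001, 0.001, -0.113]}, {"offset": [-2.7, -6.1, 13.4], "rotation": [0.001, 0.001, -0.113]}, {"offset": [-2.0, -6.3, 13.4], "rotation": [0.001, 0.001, -0.113]}, {"offset": [-1.3, -6.5, 13.4], "rotation": [0.001, 0.001, -0.113]}, {"offset": [-0.5, -6.6, 13.4], "rotation": [0.001, 0.001, -0.113]}]
```

Call:
{"api": "apply_moves", "payload": {"motion": [{"offset": [-7,0,13],"rotation": [0,0,-0.12]},{"offset": [-6.5,-1,13],"rotation": [0,0,-0.12]},{"offset": [-6,-2,13],"rotation": [0,0,-0.12]},{"offset": [-6,-2.5,13],"rotation": [0,0,-0.12]},{"offset": [-6,-3,13],"rotation": [0,0,-0.12]},{"offset": [-5.5,-4,13],"rotation": [0,0,-0.12]},{"offset": [-5,-4.5,13],"rotation": [0,0,-0.12]},{"offset": [-4.5,-5,13],"rotation": [0,0,-0.12]},{"offset": [-4,-5,13],"rotation": [0,0,-0.12]},{"offset": [-3,-6,13],"rotation": [0,0,-0.12]},{"offset": [-3,-6,13],"rotation": [0,0,-0.12]},{"offset": [-2,-6,13],"rotation": [0,0,-0.12]}], "grip": 0.66, "grip_force": 15}}

```text
time: 39.7
tool_pos: [0.5323, 0.102, 0.2094]
tool_rot: [3.137, 0.025, 3.015]
contact_force: [0.6, -0.6, -0.2]
opening: 0.0315
```

```bash
python3 - <<'E'
from h import *
st()
plan([0.5235,0.094,0.15],3.105)
E
```

```text
t 39.7 P [0.5323 0.102  0.2094] rot [3.137 0.025 3.015] F [ 0.6 -0.6 -0.2] op 0.0315
2 rows
[{"offset": [4.6, -4.7, 29.6], "rotation": [0.002, 0.013, -0.045]}, {"offset": [4.4, -4.4, 29.6], "rotation": [0.002, 0.013, -0.045]}]
```

Call:
{"api": "apply_moves", "payload": {"motion": [{"offset": [4,-4,25],"rotation": [0,0.013,-0.045]},{"offset": [3,-4,25],"rotation": [0,0.01,-0.035]},{"offset": [0,0,0],"rotation": [0,0,0]},{"offset": [0,0,0],"rotation": [0,0,0]}]}}

```text
time: 40.03
tool_pos: [0.5252, 0.0924, 0.1562]
tool_rot: [3.139, 0.0, 3.102]
contact_force: [1.0, -0.4, 0.5]
opening: 0.0313
```

```bash
python3 - <<'E'
from h import *
st()
p2=read_camera("side"); save(p2,"u2.png",(200,140,320,260),5)
plan([0.5235,0.094,0.10],3.105)
E
```

```text
t 40.03 P [0.5252 0.0924 0.1562] rot [3.139 0.    3.102] F [ 1.  -0.4  0.5] op 0.0313
2 rows
[{"offset": [0.8, 0.7, 28.1], "rotation": [0.001, -0.0, -0.001]}, {"offset": [0.8, 0.7, 28.1], "rotation": [0.001, -0.0, -0.001]}]
```

View pics/u2.png

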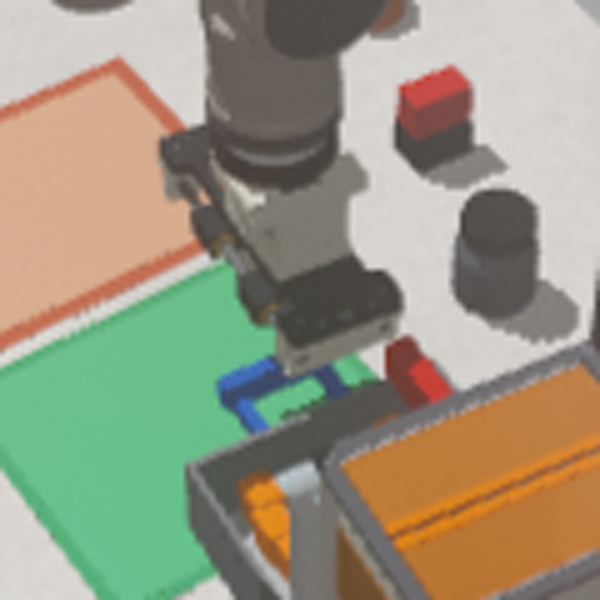

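Call:
{"api": "apply_moves", "payload": {"motion": [{"offset": [1,2,14],"rotation": [0,0,0]},{"offset": [0,1,14],"rotation": [0,0,0]},{"offset": [0,0,0],"rotation": [0,0,0]}]}}

```text
time: 40.33
tool_pos: [0.5272, 0.0962, 0.1326]
tool_rot: [3.138, 0.009, 3.099]
contact_force: [0.3, -0.6, 0.9]
opening: 0.0316
```

```bash
python3 - <<'E'
from h import *
st()
p2=read_camera("side"); save(p2,"u3.png",(220,180,290,240),8)
p=read_camera("top"); save(p,"u4.png",(230,160,330,230),6)
plan([0.5235,0.095,0.10],3.105)
E
```

```text
t 40.33 P [0.5272 0.0962 0.1326] rot [3.138 0.009 3.099] F [ 0.3 -0.6  0.9] op 0.0316
1 rows
[{"offset": [4.9, -1.5, 34.2], "rotation": [0.004, 0.012, -0.005]}]
```

View pics/u3.png

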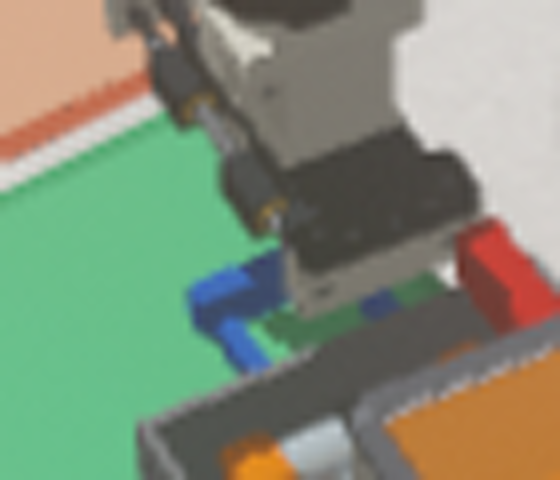

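Call:
{"api": "apply_moves", "payload": {"motion": [{"offset": [4,-1,14],"rotation": [0,0.01,-0.004]},{"offset": [1,0,14],"rotation": [0,0,0]},{"offset": [0,0,5],"rotation": [0,0,0]},{"offset": [0,0,0],"rotation": [0,0,0]}]}}

```text
time: 40.77
tool_pos: [0.5252, 0.0958, 0.1035]
tool_rot: [3.137, 0.009, 3.104]
contact_force: [-0.1, -0.5, -0.0]
opening: 0.0316
```

Call:
{"api": "apply_moves", "payload": {"motion": [{"offset": [0,0,0],"rotation": [0,0,0]},{"offset": [0,0,0],"rotation": [0,0,0]},{"offset": [0,0,0],"rotation": [0,0,0]},{"offset": [0,0,0],"rotation": [0,0,0]}], "grip": 1}}

```text
time: 41.1
tool_pos: [0.5257, 0.0958, 0.1046]
tool_rot: [3.137, 0.01, 3.104]
contact_force: [0.3, -0.1, -2.2]
opening: 0.0142
```

```bash
python3 - <<'E'
from h import *
st()
s=observe()
plan([0.468,0.2297,s["tool_pos"][2]],3.105+0.114,n=10)
E
```

```text
t 41.1 P [0.5257 0.0958 0.1046] rot [3.137 0.01  3.104] F [ 0.3 -0.1 -2.2] op 0.0142
10 rows
[{"offset": [6.3, 13.2, -0.0], "rotation": [0.0, 0.001, -0.011]}, {"offset": [6.1, 13.2, -0.0], "rotation": [0.0, 0.001, -0.011]}, {"offset": [6.0, 13.3, -0.0], "rotation": [0.0, 0.001, -0.011]}, {"offset": [5.8, 13.4, -0.0], "rotation": [0.0, 0.001, -0.011]}, {"offset": [5.7, 13.4, -0.0], "rotation": [0.0, 0.001, -0.011]}, {"offset": [5.5, 13.5, -0.0], "rotation": [0.0, 0.001, -0.011]}, {"offset": [5.3, 13.6, -0.0], "rotation": [0.0, 0.001, -0.011]}, {"offset": [5.2, 13.6, -0.0], "rotation": [0.0, 0.001, -0.011]}, {"offset": [5.0, 13.7, -0.0], "rotation": [0.0, 0.001, -0.011]}, {"offset": [4.9, 13.7, -0.0], "rotation": [0.0, 0.001, -0.011]}]
```

The handle is gripped (14.2 mm). I slide the tray gently.

Call:
{"api": "apply_moves", "payload": {"motion": [{"offset": [2,7,0],"rotation": [0,0.001,0]},{"offset": [6,12,0.5],"rotation": [0,0.001,-0.01]},{"offset": [6,13,0.5],"rotation": [0,0.001,-0.011]},{"offset": [6,13,0.5],"rotation": [0,0.001,-0.011]},{"offset": [6,13,0.5],"rotation": [0,0.001,-0.011]},{"offset": [5,13,0.5],"rotation": [0,0.001,-0.011]},{"offset": [5,10,0],"rotation": [0,0,-0.011]},{"offset": [2,5,0],"rotation": [0,0,0]},{"offset": [0,0,0],"rotation": [0,0,0]}]}}

```text
time: 41.85
tool_pos: [0.4867, 0.1886, 0.1044]
tool_rot: [3.142, 0.011, -3.106]
contact_force: [0.6, -2.0, -2.6]
opening: 0.0136
```

```bash
python3 - <<'E'
from h import *
st()
plan([0.470,0.2297,0.104],3.105+0.114,n=4)
p=read_camera("top"); save(p,"v1.png",(190,130,420,270),3.4)
p2=read_camera("side"); save(p2,"v2.png",(180,140,400,310),3.4)
E
```

```text
t 41.85 P [0.4867 0.1886 0.1044] rot [ 3.142  0.011 -3.106] F [ 0.6 -2.  -2.6] op 0.0136
4 rows
[{"offset": [3.8, 10.4, 0.1], "rotation": [-0.0, 0.003, -0.011]}, {"offset": [3.7, 10.4, 0.1], "rotation": [-0.0, 0.003, -0.011]}, {"offset": [3.6, 10.5, 0.1], "rotation": [-0.0, 0.003, -0.011]}, {"offset": [3.5, 10.5, 0.1], "rotation": [-0.0, 0.003, -0.011]}]
```

View pics/v2.png

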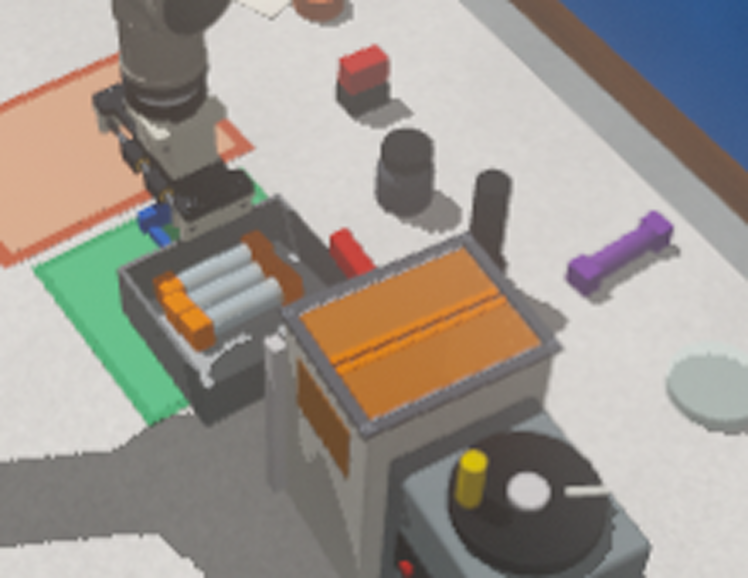

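The tray slides along with all three tubes in it, at (215,285). I finish the slide.

Call:
{"api": "apply_moves", "payload": {"motion": [{"offset": [2,7,0],"rotation": [0,0.003,-0.01]},{"offset": [4,11,0],"rotation": [0,0.003,-0.011]},{"offset": [4,10,0],"rotation": [0,0,-0.011]},{"offset": [3,8,0],"rotation": [0,0,-0.01]},{"offset": [2,4,0],"rotation": [0,0,0]},{"offset": [0,0,0],"rotation": [0,0,0]},{"offset": [0,0,0],"rotation": [0,0,0]}]}}

```text
time: 42.53
tool_pos: [0.4695, 0.2295, 0.1044]
tool_rot: [-3.141, 0.006, -3.063]
contact_force: [1.4, -1.8, -1.5]
opening: 0.0139
```

```bash
python3 - <<'E'
from h import *
st()
plan([0.470,0.2297,0.104],3.105+0.114)
p=read_camera("top"); save(p,"w1.png",(180,150,320,260),5.5)
p2=read_camera("side"); save(p2,"w2.png",(170,150,320,270),5)
E
```

```text
t 42.53 P [0.4695 0.2295 0.1044] rot [-3.141  0.006 -3.063] F [ 1.4 -1.8 -1.5] op 0.0139
1 rows
[{"offset": [-0.5, 0.2, 0.4], "rotation": [-0.001, 0.006, 0.001]}]
```

View pics/w2.png

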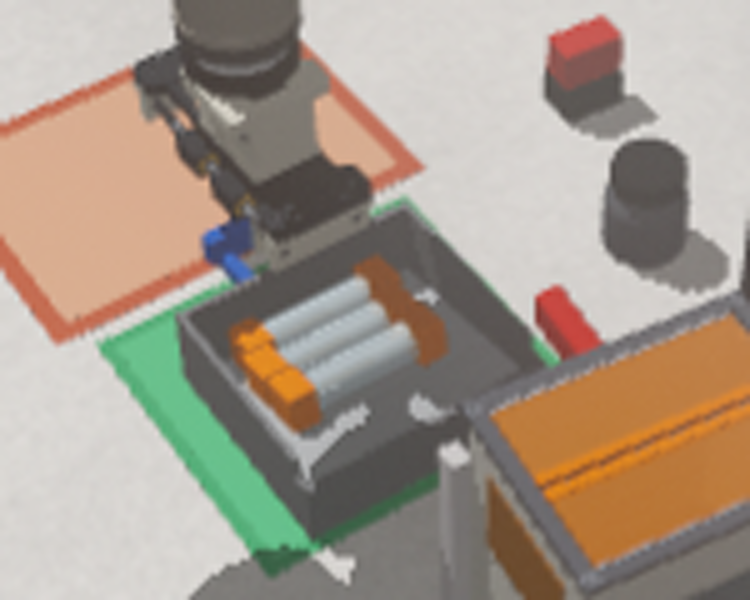

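View pics/w1.png

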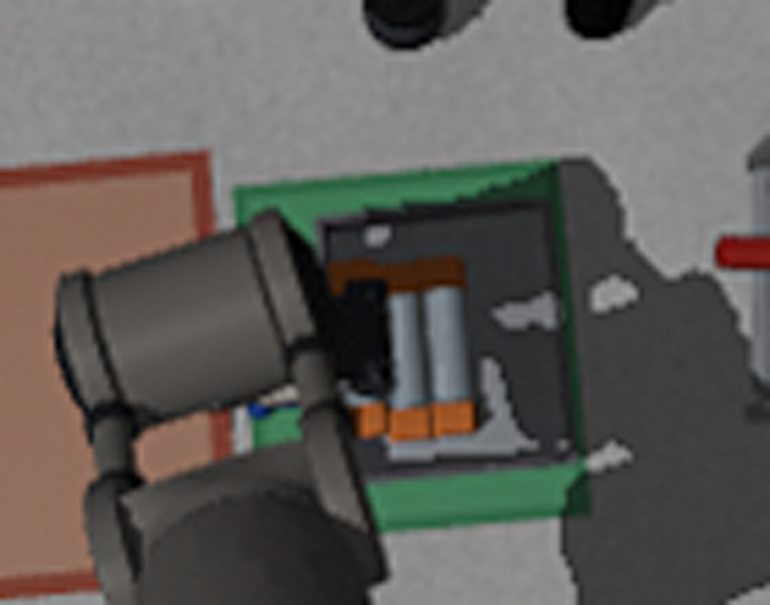

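The tray is on the mat with green showing on every side. I release and retreat.

Call:
{"api": "apply_moves", "payload": {"motion": [{"offset": [0,0,0],"rotation": [0,0,0]},{"offset": [0,0,0],"rotation": [0,0,0]},{"offset": [0,0,0],"rotation": [0,0,0]},{"offset": [0,0,0],"rotation": [0,0,0]},{"offset": [0,0,0],"rotation": [0,0,0]}], "grip": 0.66}}

```text
time: 43.05
tool_pos: [0.4697, 0.2291, 0.1046]
tool_rot: [3.141, 0.005, -3.066]
contact_force: [-0.0, 1.0, -0.6]
opening: 0.031
```

Call:
{"api": "apply_moves", "payload": {"motion": [{"offset": [0,0,-12],"rotation": [0,0,0]},{"offset": [0,0,-25],"rotation": [0,0,0]},{"offset": [0,0,-35],"rotation": [0,0,0]},{"offset": [0,0,-38],"rotation": [0,0,0]},{"offset": [0,0,-38],"rotation": [0,0,0]},{"offset": [0,38,-10],"rotation": [0,0,0]},{"offset": [0,38,0],"rotation": [0,0,0]},{"offset": [0,38,0],"rotation": [0,0,0]},{"offset": [0,38,0],"rotation": [0,0,0]},{"offset": [0,38,0],"rotation": [0,0,0]},{"offset": [0,0,0],"rotation": [0,0,0]},{"offset": [0,0,0],"rotation": [0,0,0]}]}}

```text
time: 44.05
tool_pos: [0.4552, 0.4241, 0.2718]
tool_rot: [3.138, 0.005, -3.075]
contact_force: [0.5, -0.8, 0.0]
opening: 0.0311
```

```bash
python3 - <<'E'
from h import *
st()
p=read_camera("top"); save(p,"x1.png",(130,90,430,290),2.6)
save(p,"x3.png",(200,160,320,260),6)
p2=read_camera("side"); save(p2,"x2.png",(150,120,400,320),3)
for pp in (p,p2):
  for q in ("tray","tray_handle","clean_mat","torch","jar","stamp","wheel_pin","pull_lug"):
    for r in tip_of(q,pp)[:1]: print(q,round(r["score"],2),np.round(r["location"],4))
  for r in tip_of("tube_1",pp)[:6]: print("tube",round(r["score"],2),np.round(r["location"],4))
E
```

```text
t 44.05 P [0.4552 0.4241 0.2718] rot [ 3.138  0.005 -3.075] F [ 0.5 -0.8  0. ] op 0.0311
tray 0.88 [ 0.4757  0.1012 -0.0022]
tray_handle 0.77 [0.4709 0.2286 0.0473]
clean_mat 0.54 [0.4772 0.1593 0.0206]
torch 0.77 [ 0.7163 -0.006  -0.0046]
jar 0.77 [0.7143 0.1273 0.0009]
stamp 0.46 [ 0.7542  0.2722 -0.0047]
wheel_pin 0.57 [ 0.4688 -0.3097  0.2436]
pull_lug 0.69 [ 0.5179 -0.0763  0.2219]
tube 0.66 [0.4798 0.1642 0.0226]
tube 0.66 [0.4755 0.1002 0.0334]
tube 0.6 [0.7119 0.1298 0.0017]
tube 0.59 [0.3195 0.5607 0.0121]
tube 0.58 [0.4716 0.1262 0.0262]
tube 0.54 [0.202  0.3639 0.0169]
tray 0.91 [0.4797 0.1039 0.0008]
tray_handle 0.86 [0.4664 0.2283 0.0526]
torch 0.49 [ 0.7157 -0.0088  0.0024]
jar 0.79 [ 7.137e-01  1.268e-01 -3.000e-04]
stamp 0.78 [ 0.7534  0.2702 -0.0027]
wheel_pin 0.85 [ 0.4736 -0.3102  0.2493]
pull_lug 0.66 [ 0.5168 -0.0772  0.2237]
tube 0.74 [0.4743 0.1261 0.0258]
tube 0.68 [ 0.8495 -0.0558  0.0114]
tube 0.66 [0.3226 0.5585 0.0135]
tube 0.61 [0.4747 0.1011 0.0338]
tube 0.52 [0.4755 0.1577 0.023 ]
tube 0.51 [0.1964 0.3588 0.0173]
```

View pics/x3.png

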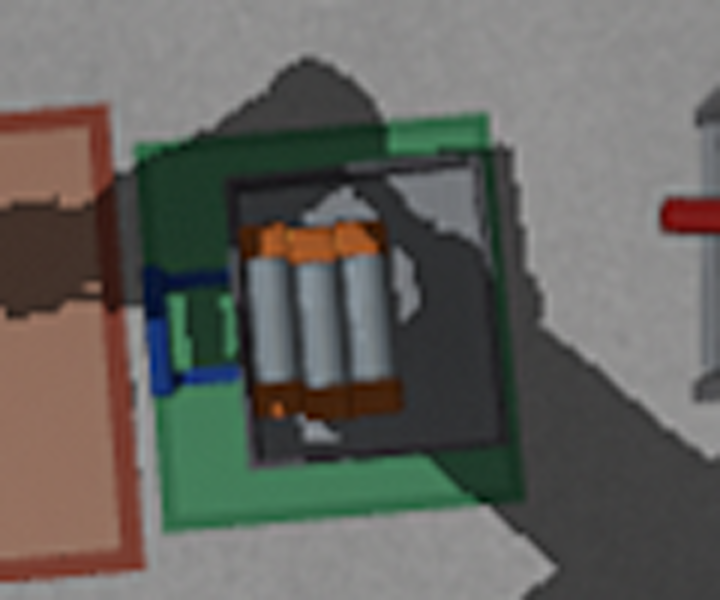

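View pics/x2.png

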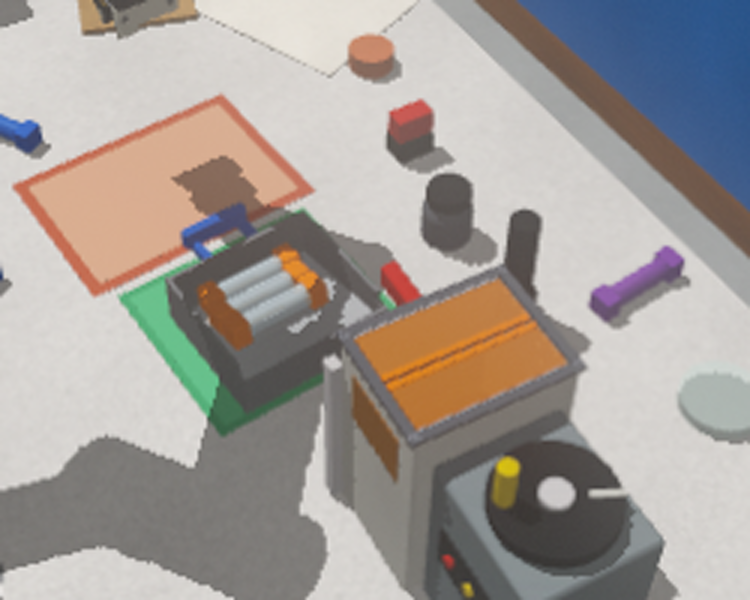

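```bash
python3 - <<'E'
from h import *
p2=read_camera("side"); save(p2,"y2.png",(185,190,275,270),8)
p=read_camera("top"); 
# overlay predicted tray footprint & -y wall
th=0.077; c=np.array([0.478,0.102]); ex=np.array([np.cos(th),np.sin(th)]); ey=np.array([-ex[1],ex[0]])
f=[np.r_[c+a*.09*ex+b*.08*ey,0.0] for a,b in ((-1,-1),(1,-1),(1,1),(-1,1))]
print("top",px(p,f).round(1).tolist()); print("side",px(p2,f).round(1).tolist())
save(p,"y1.png",(260,165,300,255),8)
E
```

```text
top [[283.7, 234.5], [279.3, 187.6], [238.0, 191.2], [241.7, 238.1]]
side [[231.4, 257.5], [278.4, 232.2], [251.5, 202.5], [206.3, 224.9]]
```

View pics/y2.png

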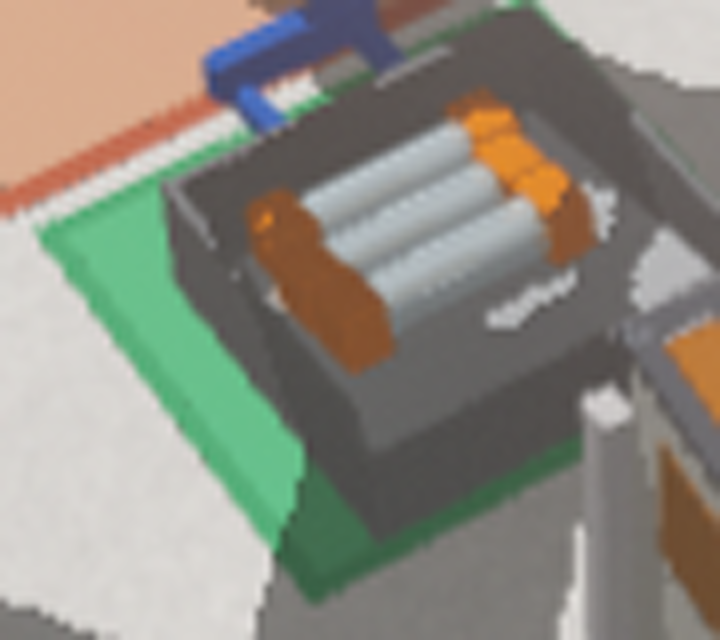

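View pics/y1.png

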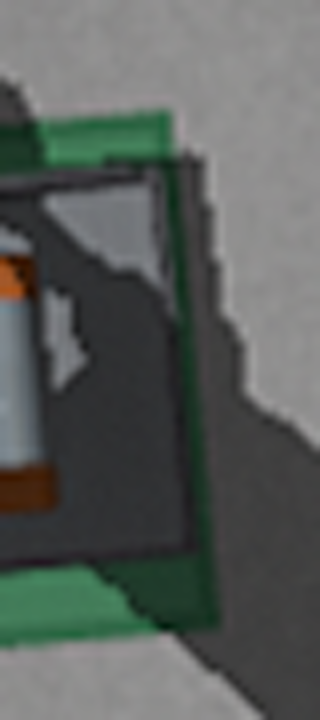

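```bash
python3 - <<'E'
from h import *
print(hand_in())
E
```

```text
the job is handed in; nothing more can be done
None
```

I finished the job and handed it in after about 44 s of robot time.

- **Tubes in:** The three clear, orange-capped tubes on the reddish sheet (no fourth one was there) went through the flaps one by one. The flaps were shut before I wound the wheel.
- **Wheel:** I wound it clockwise through one full turn. Near the end the pin slipped out of the pads under about 17 N. I gripped it again and pressed on with about 16 N, and it did not move, so it was at its end stop. The pictures also showed about one turn plus 0.3 rad.
- **Shutter:** I pulled the lug up until it stopped (about 100 mm of travel, up to 44 N at the wrist) and held it there until all three tubes had run out. I then lowered it shut again.
- **Tray:** I slid it by its handle onto the mat, with the tubes inside. Green shows on all four sides of its body; the narrowest strip is on the hopper side, about 11 mm by measurement. I placed it so the handle's overhang also ends at about the mat's far edge.

**Last checks:**
- All three tubes are in the tray, the farthest about 59 mm from its centre along y.
- The hopper is empty, the flaps are shut and the shutter is down.
- The gripper is clear of everything.
- The torch, jar and stamp, and the one blue and the purple look-alikes in the last pictures, are where they started, to within about 4 mm measuring error. The second blue one was also found at its starting place.

The mat's position found by the network on the final top picture was off, because the tray covers most of the mat. I relied instead on the corners measured earlier, and the enlarged side picture agrees with them.

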